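Fit the loaded filter slider and centre the lamp spot

ROBOT

A 6-joint arm with a two-finger parallel gripper is mounted at the origin on the work surface. World frame = base frame: x ahead of the robot, y to its left, z up, the work surface at z = 0. Lengths are in mm, angles in rad, forces in N, time in s.
With the tool pointing down it reaches from about 350 to 975 mm from the base axis. Payload 7.1 kg.
Tool frame: the origin (TCP) lies between the finger pads; the fingertips stand 19 mm ahead of it and the grasp point (between the pads) is the TCP; z points along the fingers, y is the line along which they close (so a half turn about z gives the same grasp; the last joint's range is limited). The gripper opens to 88 mm and grips with 3 to 60 N. Pads are 20 mm wide; open, the fingers measure 115 mm over their backs; the gripper's body (75 mm by 178 mm) begins 61 mm behind the grasp point.
Start: joints at [-0.019, 0.423, 1.63, -0, 1.089, -0.019], TCP at [624.984, 0.026, 202.875] pointing down, gripper open.
Joint ranges: [-3, 3], [-0.9, 2.11], [0.09, 2.58], [-1.31, 4.45], [0.11, 2.69], [-2.54, 2.54]. Speed limits (rad/s): [2.39, 2.39, 3.01, 3.14, 3.14, 3.14].

INTERFACE

Orientations are given as a rotation vector (axis times angle).
In Python, from workcell import ctrl gives the robot as it stands.
- The arm moves only by the tool arm_command, never from a script. Its argument "series" is a list of rows, each an object with "linear": the shift along the tool's x, y, z in m, a list of three; "turn": the turn about the tool's z in rad. A call has 1 to 10 rows; each row shifts and turns the commanded pose from where the row before left it, along the tool's axes as they then stand; what a row does not reach is not made up. A row lasts 1/10 s, in which the tool goes at most 50 mm and 8.59 degrees, less where a joint would pass 70% of its speed; a pose out of reach is approached as far as the arm can. A call with a gripper value outside its range is refused whole. "jaw" is the opening, from -1 (shut) to 1 (fully open), set as the call begins (left out, the last holds). The fingers move at their own pace and stop on an object; the grip force is fixed at half the most. Time passes only in rows, so rows that do not move let the fingers close. It gives the time, the measured TCP pose, the force, the opening and the grip force at its end, in the units of the state.
- ctrl.get_obs(): the state, without advancing time (a new reading comes with each control period).
- ctrl.get_image(name): name is "scene" or "side" or "wrist"; returns a dict with "frame" (400x640x3 uint8, blue, green, red), "fx", "fy", "cx", "cy" (pixels), "k1" (the pictures are not rectified: a ray, as slopes to the right and down, at radius r is drawn at 1 + k1 r^2 times it, then the intrinsics apply), "rvec" (rotation vector, rad) and "tvec" (3), from world to camera coordinates, as OpenCV has them. Camera axes: x right, y down, z forward; pixel columns grow to the right and rows downward; lengths in mm; the calibration is good to about 2 mm. A picture is of the moment at which its call begins. There is no depth.
- ctrl.close_job(): hands the job in; it is judged then, once.
The state is a dict: "t": time; "qpos": joint angles; "qvel": joint speeds; "joint_torque": joint torques, N m; "ee_pos": TCP position; "orientation": TCP orientation; "ft_force": force on the tool from outside, world axes, zero at the start; "moment": the same for the moment, N m; "width": finger opening in mm; "grasp_force": force on a finger pad.
Only numpy, scipy, OpenCV 4.12 (cv2) and the standard library are available. Lean on these libraries where they do the work, as an engineer would, in place of code of your own. Each camera call takes 0.05 s, during which the arm holds its last target. There are 200 camera calls.

TASK

Take the plain blanking block out of the filter slider and park it upright on the module's narrow ledge, and load every filter cube from the bench into the slider, each flat in a nest of its own. The slider lies the wrong way round: turn it end for end and slide it tongue first between the guide rails until its bezel is fully home against the stops, with the barrels of all the cubes facing the mirror. When it is in, turn the mirror's two screws until the red spot covers the middle of the cross on the frosted glass, and leave the bottle, the objective and the joystick where they stand.

Things in the scene. Friction and masses are not known exactly. Their poses are not given: they have to be found in the camera images.
- module: fixed light-path module: aluminium deck with two dark guide rails, a white lamp house, a mirror mount and a white block with a round frosted glass. Origin at bench level; z up; the slider is pushed in along its +y, which is within 0.12 rad of world +y. Deck x -170 to 170, y -100 to 200 mm, top at z = 12 mm. Mirror at (-120, 37), on the rails' -x side; lamp house 92 mm high
- rail_mouth (a point): middle of the rails' open mouth, on the deck's top face: module (10, -100, 12) mm. Rails run 200 mm from here along the module's +y. Walls 12 mm high, 63 mm apart inside, flared at the mouth over 15 mm to about 77, between two stop posts 20 mm high. Beyond the flare a lip reaches 6 mm inward over each side, its underside 9 mm above the deck, so the slider cannot be put in from above
- slider: loose aluminium tray, 0.25 to 0.4 kg. Origin: centre of its underside; z up; +x to its leading end. Plate 200 x 60 x 6 mm; at +x a tongue 46 mm wide; at the other end a black upright bezel 92 mm wide, 24 mm high (x -106 to -100), too wide for the rails. It starts on the bench the wrong way round. Fully home its origin is at module (10, 0, 12) mm, its +x along module +y, its +y towards the mirror
- tongue (a point): tip of the slider's leading tongue, at mid-thickness: slider (114, 0, 3) mm
- fin (a point): centre of the top edge of the black lifting fin that stands in the slider's middle: slider (0, 0, 62) mm; 30 mm long along the slider's x, 10 mm thick along y. Four square nests in a row, centres at slider x = 78.5, 37.5, -37.5, -78.5 mm, y = 0: each 39 x 39 mm inside, floor 6 mm above the slider's underside, lips 2 mm wide and 5 mm high all round
- blank: plain aluminium blanking block, 34 x 34 x 34 mm, 90 g, no barrel and no window. Origin: centre of its underside; z up. Starts in the slider's nest at slider x = 78.5 mm, square with it
- ledge (a point): centre of the top face of the parking ledge on the deck: a dark bar 20 mm wide along the module's x, 56 mm long along its y, its top 45 mm above the bench (33 mm above the deck)
- cube1: black filter cube, 34 x 34 x 34 mm, 70 g, alike to the others (three or four are present). Origin: centre of its underside; z up; +x to the side with the round filter barrel, which is 24 mm across, centred 18 mm up and stands 6 mm out of the face (40 mm overall along x). Starts upright on the bench. Seated, its origin is on the nest floor
- cube1_barrel (a point): centre of the barrel's outer face on cube1
- cube2: black filter cube, 34 x 34 x 34 mm, 70 g, alike to the others (three or four are present). Origin: centre of its underside; z up; +x to the side with the round filter barrel, which is 24 mm across, centred 18 mm up and stands 6 mm out of the face (40 mm overall along x). Starts upright on the bench. Seated, its origin is on the nest floor
- cube2_barrel (a point): centre of the barrel's outer face on cube2
- cube3: black filter cube, 34 x 34 x 34 mm, 70 g, alike to the others (three or four are present). Origin: centre of its underside; z up; +x to the side with the round filter barrel, which is 24 mm across, centred 18 mm up and stands 6 mm out of the face (40 mm overall along x). Starts upright on the bench. Seated, its origin is on the nest floor
- cube3_barrel (a point): centre of the barrel's outer face on cube3
- cube4: black filter cube, 34 x 34 x 34 mm, 70 g, alike to the others (three or four are present). Origin: centre of its underside; z up; +x to the side with the round filter barrel, which is 24 mm across, centred 18 mm up and stands 6 mm out of the face (40 mm overall along x). Starts upright on the bench. Seated, its origin is on the nest floor
- cube4_barrel (a point): centre of the barrel's outer face on cube4
- screw_a (a joint): angle (rad) of mirror screw a, the one nearer the rails: knurled steel knob on a vertical axis on top of the mirror mount. Grows anticlockwise seen from above, range -2.4 to 2.4, turns with light friction (0.03 N m) and stays. Each rad moves the spot about 10 mm along the module's +y. Starts at 0, where the spot is off the cross
- knob_a (a point): centre of the top face of screw a's knob, on its axis, 96 mm above the bench. Knob 18 mm across, 26 mm high; the mount's plate, 56 mm wide, ends 4 mm below the knob's underside. The two knobs' axes are 61 mm apart
- screw_b (a joint): angle (rad) of mirror screw b, the one nearer the lamp house: knurled steel knob on a vertical axis on top of the mirror mount. Grows anticlockwise seen from above, range -2.4 to 2.4, turns with light friction (0.03 N m) and stays. Each rad moves the spot about 10 mm along the module's +x. Starts at 0, where the spot is off the cross
- knob_b (a point): centre of the top face of screw b's knob, on its axis, 96 mm above the bench. Knob 18 mm across, 26 mm high; the mount's plate, 56 mm wide, ends 4 mm below the knob's underside. The two knobs' axes are 61 mm apart
- spot (a point): centre of the reflected red light spot, 8 mm across, on the frosted glass
- cross (a point): centre of the black cross lines on the frosted glass (62 mm across), on top of the white block (76 x 76 mm) beyond the rails, 88 mm above the bench; the block's place on the deck differs by 1 to 2 cm each time
- oil: a small amber bottle, 32 mm across, 70 mm high, standing; not part of the job. Origin: centre of its foot
- objective: a steel microscope objective standing on the bench, 34 mm across, 46 mm high; not part of the job. Origin: centre of its foot
- joystick: a white joystick box 80 x 70 mm with a black stick, 88 mm high; not part of the job. Origin: centre of its underside
Things that resemble listed ones, but are neither listed nor needed, are in the scene too. Leave any yellow look-alike of the cube4 alone.

How it is judged:
By the outcome, as a careful person would: the job done as asked, in the order asked, and still so for the second after the job is handed in, with the robot touching nothing.
Of cube1, cube2, cube3, cube4 only 3 to 4 are there at a start; the rules pass over those that are not, and their reading is None.
At some moment in a run one of cube1, cube2, cube3, cube4 may be knocked a few centimetres aside while the robot is not near it.
It also fails if it takes over 210 s, if anything falls off the work surface, if the arm or the gripper's body presses on something with over 40 N, if the wrist force passes 120 N, or if a joint passes its speed limit or range.

## Working session

There is one attempt and no reset: what is moved stays moved. The work goes in short steps, Python scripts to look and compute and a tool call to move; the robot and the scene stay as the last step left them, time stands still between calls to the robot, and variables do not carry over. Pictures are saved under pics/ and viewed, at most 14 in all, crops included, and the job is handed in when it is done.

Besides the shell and the picture viewer there is one more tool, called as name([rows], argument=value, ...), one row to a line, values as JSON. arm_command: Moves the arm, as the interface text tells. Its arguments: {"type":"object","properties":{"series":{"type":"array"},"jaw":{"type":"number"}},"required":["series"]}

```bash
mkdir -p pics; ls; cat > h.py <<'E'
import numpy as np, cv2, json, pickle
from workcell import ctrl
def snap(name, tag):
    d=ctrl.get_image(name); pickle.dump(d,open(f'pics/{tag}.pkl','wb')); cv2.imwrite(f'pics/{tag}.png',d['frame']); return d
def load(tag): return pickle.load(open(f'pics/{tag}.pkl','rb'))
def cam(d):
    R,_=cv2.Rodrigues(np.array(d['rvec'],float)); t=np.array(d['tvec'],float).ravel(); return R,t
def ray(d,u,v):
    R,t=cam(d); x=(u-d['cx'])/d['fx']; y=(v-d['cy'])/d['fy']
    rd=np.hypot(x,y); r=rd
    for _ in range(30): r=rd/(1+d['k1']*r*r)
    s=r/rd if rd>0 else 1
    w=R.T@np.array([x*s,y*s,1]); return -R.T@t, w/np.linalg.norm(w)
def atz(d,u,v,z):
    c,w=ray(d,u,v); return c+w*(z-c[2])/w[2]
def tri(*obs):
    A=np.zeros((3,3));b=np.zeros(3);L=[]
    for d,u,v in obs:
        c,w=ray(d,u,v);P=np.eye(3)-np.outer(w,w);A+=P;b+=P@c;L.append((c,w))
    p=np.linalg.solve(A,b); e=[np.linalg.norm((np.eye(3)-np.outer(w,w))@(p-c)) for c,w in L]
    return p,max(e)
def proj(d,P):
    R,t=cam(d); P=np.atleast_2d(np.asarray(P,float)); c=P@R.T+t; s=c[:,:2]/c[:,2:]; r2=(s**2).sum(1,keepdims=True)
    s=s*(1+d['k1']*r2); return s*[d['fx'],d['fy']]+[d['cx'],d['cy']]
def crop(tag,u0,v0,u1,v1,k,out):
    f=load(tag)['frame'][v0:v1,u0:u1]; cv2.imwrite(f'pics/{out}.png',cv2.resize(f,None,fx=k,fy=k,interpolation=cv2.INTER_CUBIC))
E
python3 - <<'E'
from h import *
a=snap('scene','s0');b=snap('side','d0');w=snap('wrist','w0')
for d in (a,b,w):
    R,t=cam(d); print(d['fx'],d['cx'],d['cy'],d['k1'],(-R.T@t).round(),R[2].round(2))
o=ctrl.get_obs(); print(o)
# one picture: scene and side stacked would be 640x800: scale to 0.75 -> use 800x600 limits
E
```

```text
pics
481.7819966317916 320.72854050939407 203.37023247885656 -0.10883043625688313 [1040. -596. 1203.] [-0.36  0.41 -0.84]
409.1081935824164 323.3058516691924 201.8584800017254 0.009992781510377725 [  96. -746.  765.] [ 0.45  0.63 -0.63]
358.92101640266276 324.9207662052378 196.17402443651707 -0.04031114923703219 [624.  68. 382.] [-0.   -0.25 -0.97]
{'t': 0.15, 'qpos': array([-1.90041376e-02,  4.23687885e-01,  1.63045945e+00,  3.78908294e-06,
        1.08859668e+00, -1.89990290e-02]), 'qvel': array([-1.86704774e-03, -2.58743426e-03, -1.75176840e-03,  1.54635454e-03,
       -3.51254963e-05,  9.25727096e-04]), 'joint_torque': array([ 9.52650989e-04, -5.44981134e+01, -2.73919362e+01,  6.45430083e-02,
        2.04369903e-02, -3.19723256e-05]), 'ee_pos': array([6.24571634e+02, 3.23810104e-02, 2.02287790e+02]), 'orientation': array([-2.22086076e+00, -2.22084551e+00,  1.25018210e-03]), 'ft_force': array([0.50852029, 0.21520154, 0.85289565]), 'moment': array([ 0.00012259, -0.00952859,  0.00698535]), 'grasp_force': 0.0, 'width': 88.02475272430966}
```

View pics/s0.png

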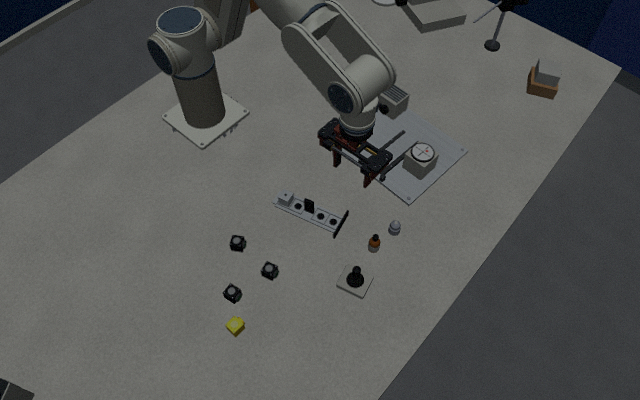

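View pics/d0.png

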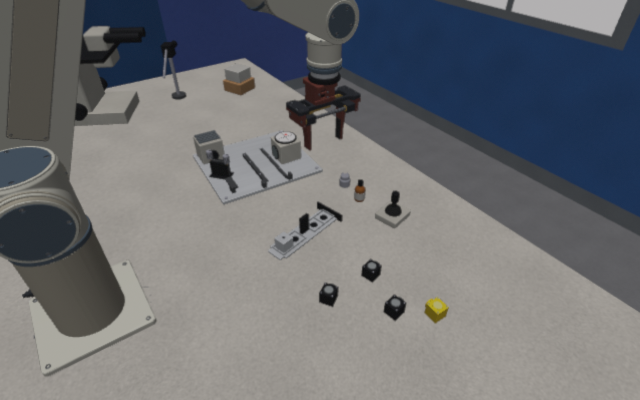

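The scene view shows the slider at about (312,212), bezel at its right end (340,222) and blank at (285,199). Three black cubes are at (237,243), (269,270) and (232,293), and the yellow look-alike is at (235,326). The module is under the gripper. The side view shows the same: cubes at (329,293), (372,269) and (395,306), slider from (283,243) to (330,211).

```bash
python3 - <<'E'
from h import *
a=load('s0');b=load('d0')
for n,p,q in [('c1',(237,243),(329,293)),('c2',(270,270),(372,269)),('c3',(232,293),(395,306)),('yel',(235,326),(436,309)),('finTop',(310,203),(305,219)),('bezel R',(348,212),(341,216)),('blank',(285,196),(284,238)),('joy',(356,270),(394,195)),('oil',(374,237),(360,183)),('obj',(395,222),(345,174)),('cross',(423,152),(285,138))]:
    P,e=tri((a,*p),(b,*q)); print(n,P.round(),round(e,1))
for n,p in [('deck r',(466,152)),('deck bot',(408,202))]: print(n,atz(a,*p,12).round())
for n,p in [('deck near',(225,198)),('deck rt',(319,167))]: print(n,atz(b,*p,12).round())
E
```

```text
c1 [ 450. -272.   19.] 0.6
c2 [ 577. -271.   18.] 2.0
c3 [ 549. -384.   19.] 0.8
yel [ 619. -440.   16.] 0.6
finTop [528. -53.  47.] 2.0
bezel R [636. -29.  20.] 37.4
blank [451. -75.  35.] 0.1
joy [ 765. -139.   75.] 0.1
oil [737. -26.  61.] 1.4
obj [747.  59.  40.] 3.0
cross [675. 291.  79.] 2.1
deck r [756. 440.  12.]
deck bot [727. 160.  12.]
deck near [406. 191.  12.]
deck rt [726. 166.  12.]
```

arm_command([
  {"linear": [-0.04,-0.02,-0.005],"turn": 0},
  {"linear": [-0.04,-0.02,-0.005],"turn": 0},
  {"linear": [-0.04,-0.02,-0.005],"turn": 0},
  {"linear": [-0.04,-0.02,-0.005],"turn": 0},
  {"linear": [-0.03,-0.015,0],"turn": 0},
  {"linear": [0,0,0],"turn": 0},
  {"linear": [0,0,0],"turn": 0},
])

```text
t: 0.85
ee_pos: [529.7, -190.3, 222.8]
orientation: [-2.223, -2.219, -0.0]
ft_force: [0.2, 0.8, 0.4]
width: 87.9
grasp_force: 0.0
```

```bash
python3 - <<'E'
from h import *
w=snap('wrist','w1');print(ctrl.get_obs()['ee_pos'])
snap('scene','s1')
crop('w1',0,0,640,400,1.25,'w1b')
E
```

```text
[ 530.10244817 -189.64823562  222.75363378]
```

View pics/w1b.png

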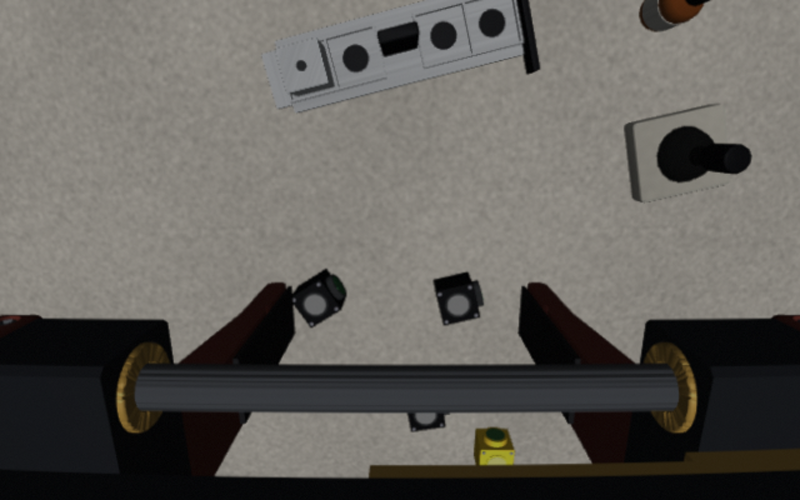

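Wrist view: the slider is at the top with the blank at its left (301,65) and the bezel at the right (528,35). Cube 1 is at (315,303) with its barrel up-right, cube 2 at (457,305) with its barrel to the right, and cube 3 at (427,418) with its barrel to the right. Next I'll look at the slider and the module.

arm_command([
  {"linear": [0.04,0,0],"turn": 0},
  {"linear": [0.04,0,0],"turn": 0},
  {"linear": [0.04,0,0],"turn": 0},
  {"linear": [0.04,0,0],"turn": 0},
  {"linear": [0.01,0,0],"turn": 0},
  {"linear": [0,0,0],"turn": 0},
  {"linear": [0,0,0],"turn": 0},
])

```text
t: 1.65
ee_pos: [530.2, -19.9, 222.8]
orientation: [2.22, 2.223, -0.0]
ft_force: [0.5, -0.2, 0.4]
width: 87.8
grasp_force: 0.0
```

```bash
python3 - <<'E'
from h import *
w=snap('wrist','w2');print(ctrl.get_obs()['ee_pos'])
E
```

```text
[530.16087983 -20.49594567 222.81411379]
```

arm_command([
  {"linear": [0.04,0.01,-0.01],"turn": 0},
  {"linear": [0.04,0.01,-0.01],"turn": 0},
  {"linear": [0.04,0.01,-0.01],"turn": 0},
  {"linear": [0.04,0.01,-0.01],"turn": 0},
  {"linear": [0.04,0.01,-0.01],"turn": 0},
  {"linear": [0.04,0,0],"turn": 0},
  {"linear": [0.03,0,0],"turn": 0},
  {"linear": [0,0,0],"turn": 0},
  {"linear": [0,0,0],"turn": 0},
])

```text
t: 2.6
ee_pos: [580.3, 249.0, 272.4]
orientation: [2.221, 2.221, -0.002]
ft_force: [-0.2, -0.1, -0.5]
width: 87.7
grasp_force: 0.0
```

```bash
python3 - <<'E'
from h import *
w=snap('wrist','w3');print(ctrl.get_obs()['ee_pos'])
crop('w3',0,0,640,400,1.25,'w3b'); crop('w2',150,60,480,300,2.4,'w2b')
E
```

```text
[580.26384163 248.45390112 272.52992873]
```

View pics/w2b.png

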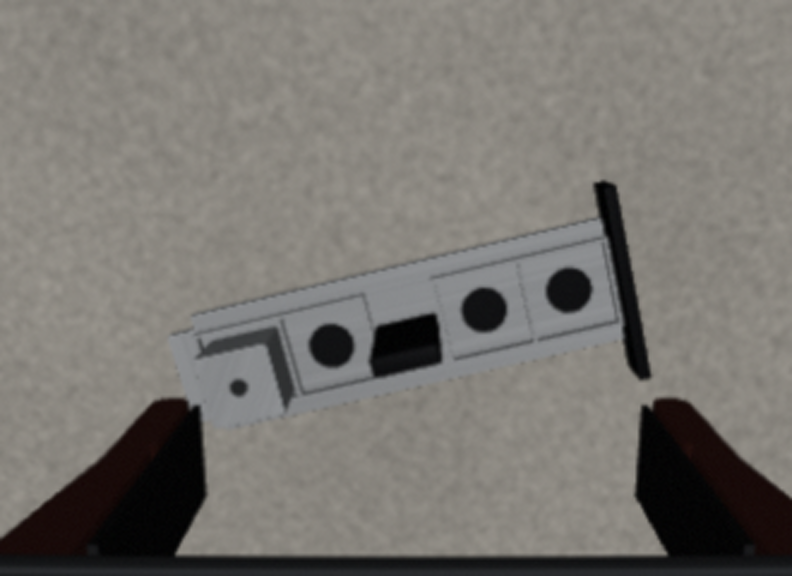

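View pics/w3b.png

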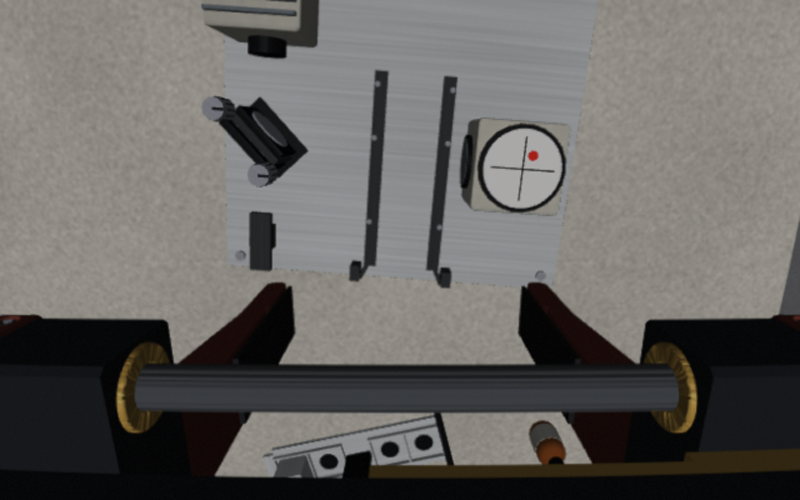

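Slider crop: nest holes at (332,345), (485,309) and (569,290), and the blank's hole at (238,387). Module view: knob a (260,174), knob b (213,106), ledge bar (261,240), rails with posts at (356,270) and (445,277), cross (522,169) and the red spot (533,156).

```bash
python3 - <<'E'
from h import *
w1=load('w1');w2=load('w2');w3=load('w3')
f=lambda p:(150+p[0]/2.4,60+p[1]/2.4); g=lambda p:(p[0]/1.25,p[1]/1.25)
for n,p,q in [('h37',(332,345),(356,58)),('h-37',(485,309),(443,35)),('h-78',(569,290),(491,22)),('blank',(238,387),(301,65))]:
    z=6 if n!='blank' else 40
    P,e=tri((w2,*f(p)),(w1,*g(q))); print(n,P.round(1),round(e,1),'atz',atz(w2,*f(p),z).round(1))
A=atz(w2,*f((332,345)),6);B=atz(w2,*f((569,290)),6);d=(A-B)[:2];print('len',np.linalg.norm(d),'heading',np.degrees(np.arctan2(d[1],d[0])))
print('origin',(B[:2]+d*78.5/116).round(1))
for n,p,z in [('knobA',(260,174),96),('knobB',(213,106),96),('ledge TL',(250,212),45),('ledge BL',(250,269),45),('ledge TR',(271,213),45),('ledge BR',(271,270),45),('postL',(356,266),32),('postR',(445,273),32),('railL far',(381,71),24),('railL nr',(369,265),24),('railR far',(450,77),24),('railR nr',(433,269),24),('cross',(522,169),88),('spot',(533,156),88),('deckNL',(229,265),12),('deckNR',(552,288),12),('deckFR',(597,0),12)]:
    print(n,atz(w3,*g(p),z).round(1))
s=load('s1')
print(proj(s,[[480,220,45],[500,270,96]]))
E
```

```text
h37 [487.9 -62.3   4.7] 0.1 atz [488.2 -61.9   6. ]
h-37 [560.6 -44.4   4.6] 0.5 atz [561. -44.   6.]
h-78 [599.7 -34.6   6.6] 0.6 atz [600.4 -34.7   6. ]
blank [449.3 -72.2  39.1] 0.1 atz [449.6 -71.9  40. ]
len 115.45725024329292 heading -166.3836354808186
origin [524.5 -53.1]
knobA [464.2 284.5  96. ]
knobB [431.5 336.6  96. ]
ledge TL [435.6 244.8  45. ]
ledge BL [430.9 189.7  45. ]
ledge TR [455.1 243.9  45. ]
ledge BR [451.1 188.7  45. ]
postL [531.  188.9  32. ]
postR [618.3 181.8  32. ]
railL far [557.2 370.1  24. ]
railL nr [543.  187.5  24. ]
railR far [619.6 365.1  24. ]
railR nr [606.9 183.4  24. ]
cross [673.5 287.9  88. ]
spot [681.7 298.3  88. ]
deckNL [397.3 183.6  12. ]
deckNR [732.4 159.   12. ]
deckFR [752.5 434.2  12. ]
[[356.71343991 140.56126612]
 [373.00836723 123.78949839]]
```

arm_command([
  {"linear": [-0.04,-0.0164,0.015],"turn": 0},
  {"linear": [-0.04,-0.0164,0.015],"turn": 0},
  {"linear": [-0.04,-0.0164,0.015],"turn": 0},
  {"linear": [-0.04,-0.0164,0.015],"turn": 0},
  {"linear": [-0.04,-0.0164,0.015],"turn": 0},
  {"linear": [-0.04,-0.0164,0.015],"turn": 0},
  {"linear": [-0.04,-0.0164,0.015],"turn": 0},
  {"linear": [-0.04,-0.0164,0.015],"turn": -0.1185},
  {"linear": [0,0,0],"turn": -0.1185},
  {"linear": [0,0,0],"turn": 0},
], jaw=0.36)

```text
t: 3.65
ee_pos: [447.5, -72.4, 152.7]
orientation: [-1.948, -2.464, 0.001]
ft_force: [-0.3, -0.7, 0.1]
width: 59.8
grasp_force: 0.0
```

```bash
cat >> h.py <<'E'
def st():
    o=ctrl.get_obs(); R,_=cv2.Rodrigues(np.array(o['orientation'],float)); phi=np.arctan2(R[1,0],R[0,0])
    print('t',round(o['t'],2),'p',o['ee_pos'].round(1),'phi',round(np.degrees(phi),2),'tilt',np.degrees(np.arccos(-R[2,2])).round(2),'w',round(o['width'],1),'gf',round(o['grasp_force'],1),'F',o['ft_force'].round(1),'q6',round(o['qpos'][5],2)); return o['ee_pos'],R
def to(x,y,z,phi=None):
    p,R=st(); d=R.T@(np.array([x,y,z])-p)/1000; print('linear',d.round(4),end=' ')
    if phi is not None:
        c=np.degrees(np.arctan2(R[1,0],R[0,0])); t=(c-phi+180)%360-180; print('turn',np.radians(t).round(4),end='')
    print()
E
python3 - <<'E'
from h import *
to(449.2,-72,33,103.6)
E
```

```text
t 3.65 p [447.5 -72.4 152.7] phi 103.35 tilt 0.04 w 59.8 gf 0.0 F [-0.3 -0.7  0.1] q6 -0.42
linear [-0.      0.0018  0.1197] turn -0.0043
```

arm_command([
  {"linear": [0,0.0018,0.04],"turn": -0.004},
  {"linear": [0,0,0.04],"turn": 0},
  {"linear": [0,0,0.025],"turn": 0},
  {"linear": [0,0,0.0147],"turn": 0},
  {"linear": [0,0,0],"turn": 0},
])

```text
t: 4.15
ee_pos: [449.5, -69.5, 31.8]
orientation: [-1.94, -2.467, 0.002]
ft_force: [0.3, -0.7, -0.4]
width: 59.7
grasp_force: 0.0
```

arm_command([
  {"linear": [0,0,0],"turn": 0},
  {"linear": [0,0,0],"turn": 0},
  {"linear": [0,0,0],"turn": 0},
  {"linear": [0,0,0],"turn": 0},
  {"linear": [0,0,0],"turn": 0},
  {"linear": [0,0,0],"turn": 0},
], jaw=-0.5)

```text
t: 4.75
ee_pos: [450.7, -69.6, 33.4]
orientation: [1.938, 2.472, 0.0]
ft_force: [0.3, 0.3, -0.2]
width: 21.9
grasp_force: 0.0
```

arm_command([
  {"linear": [0,0,-0.01],"turn": 0},
  {"linear": [0,0,-0.03],"turn": 0},
  {"linear": [0,0,-0.04],"turn": 0},
  {"linear": [0,0,-0.04],"turn": 0.105},
  {"linear": [0,0,0],"turn": 0.105},
  {"linear": [0,0,0],"turn": 0.106},
  {"linear": [0,0,0],"turn": 0},
  {"linear": [0,0,0],"turn": 0},
])

```text
t: 5.55
ee_pos: [450.4, -69.5, 153.5]
orientation: [2.3, 2.14, 0.0]
ft_force: [0.2, -0.3, -1.0]
width: 22.3
grasp_force: 0.0
```

```bash
python3 - <<'E'
from h import *
to(443,217,150,85.5)
E
```

```text
t 5.55 p [450.4 -69.5 153.5] phi 85.87 tilt 0.0 w 22.3 gf 0.0 F [ 0.2 -0.3 -1. ] q6 -0.11
linear [ 0.2853 -0.028   0.0035] turn 0.0064
```

The jaws closed past 34 mm without gripping anything, so I need to look.

```bash
python3 - <<'E'
from h import *
snap('wrist','w4');snap('side','d4')
a=load('w4')['frame'][150:400,150:490]; b=load('d4')['frame'][195:275,240:360]
cv2.imwrite('pics/m4.png',np.vstack([cv2.resize(a,(408,300)),cv2.resize(b,(408,272),interpolation=cv2.INTER_CUBIC)]))
E
```

```text
(no output)
```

View pics/m4.png

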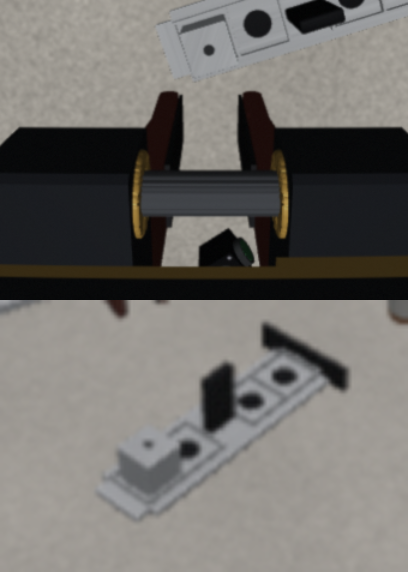

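The blank is still seated and was not touched. The gripper appears displaced towards −y relative to its reading, so I'll check the finger geometry against the calibration.

```bash
python3 - <<'E'
from h import *
w=load('w4');p,R=st();R0,t=cam(w);print('cam',(-R0.T@t).round(1))
print('tip proj',proj(w,[p+R@[0,0,19],p+R@[0,11,19],p+R@[0,-11,19],p]).round(0))
f=lambda u,v:(150+u*340/408,150+v*250/300)
print('blank hole at z40',atz(w,*f(209,49),40).round(1))
for v in (95,110,125):
  print(v,atz(w,*f(209,v),p[2]-19).round(1))
E
```

```text
t 5.65 p [450.3 -69.5 153.1] phi 85.82 tilt 0.03 w 22.0 gf 0.0 F [ 1.2 -0.4  0.1] q6 -0.11
cam [455.   -1.4 333.7]
tip proj [[325. 225.]
 [344. 225.]
 [306. 225.]
 [325. 237.]]
blank hole at z40 [449.4 -71.3  40. ]
95 [449.5 -72.  134.1]
110 [449.  -79.8 134.1]
125 [448.4 -87.8 134.1]
```

```bash
python3 - <<'E'
from h import *
for tag,p,w in (('d0',[624.6,0,202.3],44),('s0',[624.6,0,202.3],44),('d4',[450.3,-69.5,153.1],11)):
    p=np.array(p);print(tag,proj(load(tag),[p+[w,0,-19],p-[w,0,19],p]).round(0))
f=load('d4')['frame'][60:260,200:400]; cv2.imwrite('pics/d4b.png',cv2.resize(f,(600,600),interpolation=cv2.INTER_CUBIC))
E
```

```text
d0 [[337. 150.]
 [309. 160.]
 [323. 148.]]
s0 [[364. 192.]
 [337. 174.]
 [351. 179.]]
d4 [[284. 205.]
 [276. 209.]
 [280. 201.]]
```

View pics/d4b.png

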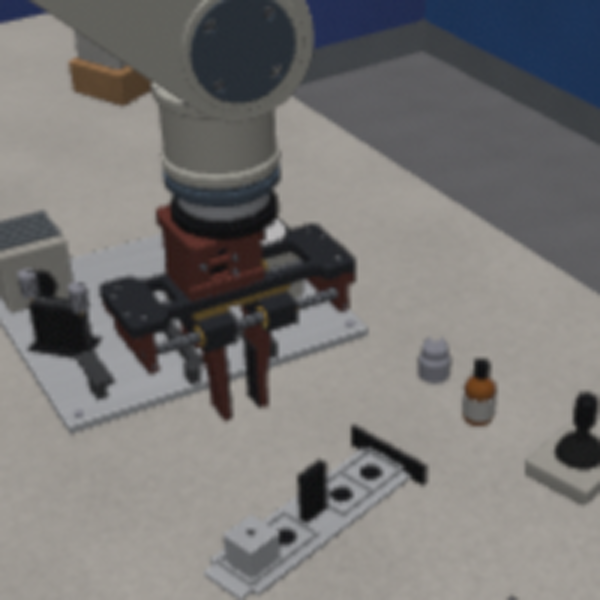

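```bash
python3 - <<'E'
from h import *
a=load('s0');b=load('d0')
f=np.vstack([cv2.resize(a['frame'][120:200,300:420],(600,400),interpolation=cv2.INTER_CUBIC)]);g=cv2.resize(b['frame'][85:165,280:380],(250,200),interpolation=cv2.INTER_CUBIC)
h=np.zeros((600,600,3),np.uint8);h[:400]=f;h[400:,:250]=g;cv2.imwrite('pics/tips.png',np.clip(h*1.8,0,255))
print(tri((a,338,166),(b,308,148)),tri((a,367,186),(b,340,137)))
E
```

```text
(array([579.8952671 ,   1.53531095, 217.37724835]), np.float64(1.2240082629818352)) (array([676.81574352,  -2.15839608, 220.42245707]), np.float64(0.503234263350969))[ WARN:0@0.150] global loadsave.cpp:1063 imwrite_ Unsupported depth image for selected encoder is fallbacked to CV_8U.
```

View pics/tips.png

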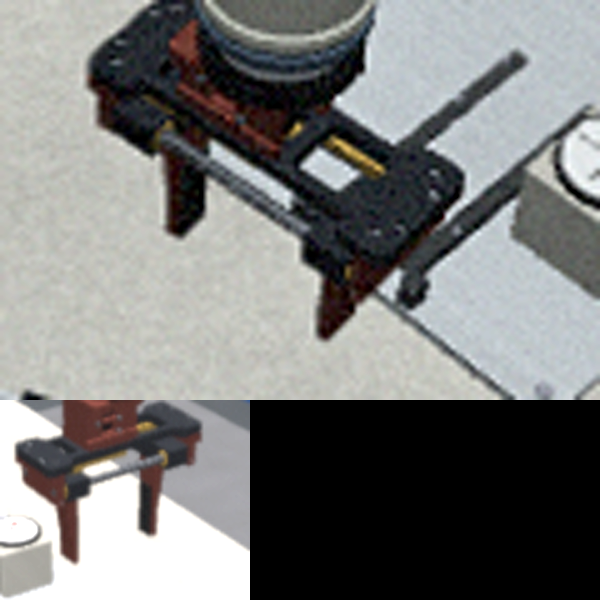

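The tips triangulate to z≈218 while the reported TCP is at 202, so they sit about 16 mm above the reported TCP. The text puts them 19 mm below it, so the reported TCP appears to read about 35 mm low. That also explains the missed grasp. I'll check it against the second pose and refine it.

```bash
python3 - <<'E'
from h import *
a=load('s0');b=load('d0');d=load('d4')
s=lambda u,v:(300+u/5,120+v/5); q=lambda u,v:(280+u/2.5,85+(v-400)/2.5)
# lower tips: left finger s(180,235) ; right finger s(322,337); side: left q(70,560) right q(150,533)
for x,y in ((s(180,235),q(72,560)),(s(324,337),q(150,534))): print(tri((a,*x),(b,*y)))
p=np.array([450.3,-69.5,153.1])
for o in (25,30,35,40): print(o,proj(d,[p+[11+5,0,o-19],p+[-11-5,0,o-19]]).round(1).tolist())
print('obs',(200+225/3,60+415/3),(200+262/3,60+403/3))
w=load('w4'); 
for o in (0,35): print(o,proj(w,[p+[11,10,o-19],p+[11,-10,o-19]]).round(0).tolist())
E
```

```text
(array([578.34954069,  -4.5945328 , 218.00378395]), np.float64(1.3183337016498562))
(array([674.02838987,  -6.93165036, 218.19263869]), np.float64(0.29418755970027305))
25 [[285.6, 196.5], [273.9, 201.4]]
30 [[285.4, 194.9], [273.7, 199.7]]
35 [[285.3, 193.2], [273.6, 198.0]]
40 [[285.2, 191.6], [273.4, 196.3]]
obs (275.0, 198.33333333333334) (287.3333333333333, 194.33333333333334)
0 [[343.0, 207.0], [345.0, 240.0]]
35 [[346.0, 227.0], [349.0, 265.0]]
```

The offset is confirmed in three cameras: the true TCP is about 35 mm above the reported one. I'll allow for that and retry the grasp.

arm_command([
  {"linear": [-0.0025,-0.0012,0.02],"turn": -0.105},
  {"linear": [0,0,0.02],"turn": -0.105},
  {"linear": [0,0,0.02],"turn": -0.1},
  {"linear": [0,0,0.02],"turn": 0},
  {"linear": [0,0,0.02],"turn": 0},
  {"linear": [0,0,0],"turn": 0},
  {"linear": [0,0,0],"turn": 0},
], jaw=0.36)

```text
t: 6.35
ee_pos: [448.8, -71.9, 53.0]
orientation: [-1.944, -2.466, 0.001]
ft_force: [-0.6, -0.3, -0.4]
width: 59.6
grasp_force: 0.0
```

```bash
python3 - <<'E'
from h import *
to(449.3,-72,0,103.6)
E
```

```text
t 6.35 p [448.8 -71.9  53. ] phi 103.51 tilt 0.08 w 59.6 gf 0.0 F [-0.6 -0.3 -0.4] q6 -0.42
linear [-0.0002  0.0005  0.053 ] turn -0.0016
```

arm_command([
  {"linear": [0,0,0.015],"turn": 0},
  {"linear": [0,0,0.015],"turn": 0},
  {"linear": [0,0,0.015],"turn": 0},
  {"linear": [0,0,0.008],"turn": 0},
  {"linear": [0,0,0],"turn": 0},
  {"linear": [0,0,0],"turn": 0},
])

```text
t: 6.95
ee_pos: [449.7, -72.1, 0.8]
orientation: [1.945, 2.466, 0.001]
ft_force: [0.4, 0.8, 0.5]
width: 59.7
grasp_force: 0.0
```

arm_command([
  {"linear": [0,0,0],"turn": 0},
  {"linear": [0,0,0],"turn": 0},
  {"linear": [0,0,0],"turn": 0},
  {"linear": [0,0,0],"turn": 0},
  {"linear": [0,0,0],"turn": 0},
  {"linear": [0,0,0],"turn": 0},
], jaw=-0.5)

```text
t: 7.55
ee_pos: [449.3, -72.0, 0.5]
orientation: [1.945, 2.466, 0.0]
ft_force: [-0.4, 0.3, 5.8]
width: 34.0
grasp_force: 30.0
```

arm_command([
  {"linear": [0,0,-0.01],"turn": 0},
  {"linear": [0,0,-0.025],"turn": 0},
  {"linear": [0,0,-0.025],"turn": 0},
  {"linear": [0,0,-0.025],"turn": 0},
  {"linear": [0,0,-0.025],"turn": 0.105},
  {"linear": [0,0,0],"turn": 0.105},
  {"linear": [0,0,0],"turn": 0.106},
  {"linear": [0,0,0],"turn": 0},
])

```text
t: 8.35
ee_pos: [449.1, -71.9, 110.8]
orientation: [2.31, 2.128, 0.001]
ft_force: [0.1, 0.3, -0.6]
width: 34.0
grasp_force: 30.0
```

arm_command([
  {"linear": [0.03,-0.003,0],"turn": 0},
  {"linear": [0.035,-0.003,0],"turn": 0},
  {"linear": [0.035,-0.003,0],"turn": 0},
  {"linear": [0.035,-0.003,0],"turn": 0},
  {"linear": [0.035,-0.003,0],"turn": 0},
  {"linear": [0.035,-0.003,0],"turn": 0},
  {"linear": [0.035,-0.003,0],"turn": 0},
  {"linear": [0.03,-0.003,0],"turn": 0},
  {"linear": [0,0,0],"turn": 0},
  {"linear": [0,0,0],"turn": 0},
])

```text
t: 9.35
ee_pos: [446.5, 199.3, 110.0]
orientation: [-2.305, -2.134, 0.002]
ft_force: [0.2, 0.3, -0.9]
width: 33.7
grasp_force: 30.0
```

```bash
python3 - <<'E'
from h import *
to(443.2,216.8,42,85.5)
snap('wrist','w5');crop('w5',100,60,500,360,2,'w5b')
E
```

```text
t 9.35 p [446.5 199.3 110. ] phi 85.58 tilt 0.06 w 33.7 gf 30.0 F [ 0.2  0.3 -0.9] q6 0.47
linear [ 0.0173 -0.0046  0.068 ] turn 0.0014
```

View pics/w5b.png

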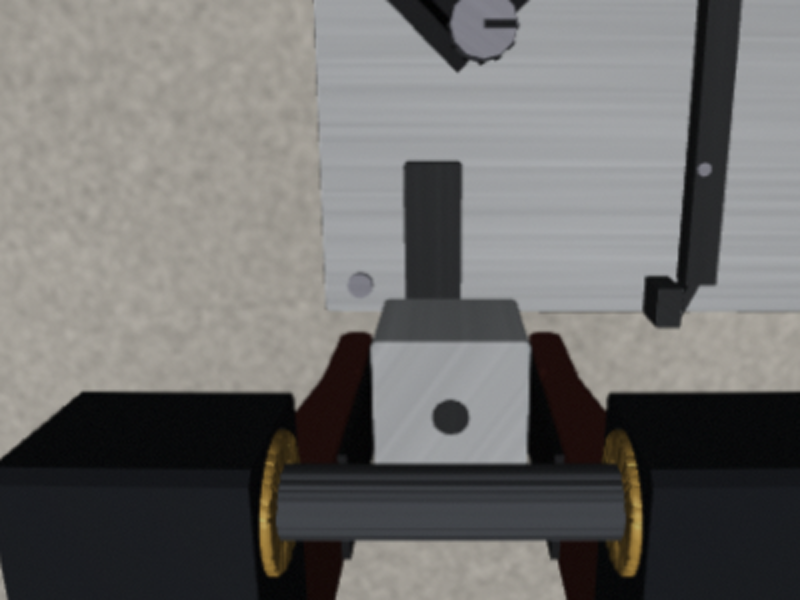

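Wrist view: the blank is held square in the jaws. The ledge's far corners are at (404,162) and (461,162), and knob a is at (483,23).

```bash
python3 - <<'E'
from h import *
w=load('w5');w3=load('w3');f=lambda u,v:(100+u/2,60+v/2);g=lambda u,v:(u/1.25,v/1.25)
for n,a,b,z in (('FL',(404,162),(250,212),45),('FR',(461,162),(271,213),45),('knobA',(483,23),(260,174),96),('postL',(664,300),(356,266),32)):
    print(n,atz(w,*f(*a),z).round(1),tri((w,*f(*a)),(w3,*g(*b)))[0].round(1))
print('blank top',atz(w,*f(450,417),149.5).round(1))
E
```

```text
FL [434.1 244.8  45. ] [433.8 244.2  40.1]
FR [453.4 243.4  45. ] [453.4 242.9  39.5]
knobA [461.3 283.5  96. ] [461.7 284.   88.6]
postL [525.9 185.   32. ] [529.4 183.1  19.7]
blank top [446.4 199.9 149.5]
```

arm_command([
  {"linear": [0.0173,-0.0055,0],"turn": 0},
  {"linear": [0,0,0.02],"turn": 0},
  {"linear": [0,0,0.02],"turn": 0},
  {"linear": [0,0,0.02],"turn": 0},
  {"linear": [0,0,0.006],"turn": 0},
  {"linear": [0,0,0],"turn": 0},
  {"linear": [0,0,0],"turn": 0},
])

```text
t: 10.1
ee_pos: [443.4, 216.4, 44.7]
orientation: [2.31, 2.129, 0.001]
ft_force: [0.6, 0.7, -0.7]
width: 33.9
grasp_force: 30.0
```

arm_command([
  {"linear": [0,0,0.002],"turn": 0},
  {"linear": [0,0,0.001],"turn": 0},
  {"linear": [0,0,0],"turn": 0},
])

```text
t: 10.4
ee_pos: [443.2, 216.9, 41.5]
orientation: [2.309, 2.13, 0.001]
ft_force: [0.6, 0.0, -1.2]
width: 33.5
grasp_force: 30.0
```

arm_command([
  {"linear": [0,0,0.001],"turn": 0},
  {"linear": [0,0,0],"turn": 0},
])

```text
t: 10.6
ee_pos: [443.0, 216.8, 40.2]
orientation: [2.309, 2.13, 0.0]
ft_force: [0.1, -0.4, -1.1]
width: 33.5
grasp_force: 30.0
```

arm_command([
  {"linear": [0,0,0.001],"turn": 0},
  {"linear": [0,0,0],"turn": 0},
])

```text
t: 10.8
ee_pos: [443.1, 216.9, 39.5]
orientation: [2.309, 2.13, 0.0]
ft_force: [-0.1, -0.8, 3.2]
width: 33.7
grasp_force: 30.0
```

arm_command([
  {"linear": [0,0,0.001],"turn": 0},
  {"linear": [0,0,0],"turn": 0},
])

```text
t: 11.0
ee_pos: [443.1, 216.9, 39.4]
orientation: [2.309, 2.13, 0.0]
ft_force: [-4.1, -1.2, 19.3]
width: 33.6
grasp_force: 30.0
```

Contact came at the expected height. Release the blank, retreat, and go to look at the cubes closely.

arm_command([
  {"linear": [0,0,-0.0005],"turn": 0},
  {"linear": [0,0,0],"turn": 0},
  {"linear": [0,0,0],"turn": 0},
  {"linear": [0,0,0],"turn": 0},
  {"linear": [0,0,-0.02],"turn": 0},
  {"linear": [0,0,-0.03],"turn": 0},
  {"linear": [0,0,-0.03],"turn": 0},
  {"linear": [0,0,-0.02],"turn": 0},
], jaw=0.3)

```text
t: 11.8
ee_pos: [443.5, 217.0, 140.3]
orientation: [2.309, 2.129, 0.002]
ft_force: [-0.8, -0.3, 0.5]
width: 57.2
grasp_force: 0.0
```

arm_command([
  {"linear": [-0.03,0.005,0],"turn": 0},
  {"linear": [-0.04,0.005,0],"turn": 0},
  {"linear": [-0.04,0.005,0],"turn": 0},
  {"linear": [-0.04,0.005,0],"turn": 0},
  {"linear": [-0.04,0.005,0],"turn": 0},
  {"linear": [-0.04,0.005,0],"turn": 0},
  {"linear": [-0.04,0.005,0],"turn": 0},
  {"linear": [-0.04,0.005,0],"turn": 0},
  {"linear": [-0.04,0.005,0],"turn": 0},
  {"linear": [-0.04,0.005,0],"turn": 0},
])

```text
t: 12.8
ee_pos: [461.0, -177.6, 138.5]
orientation: [-2.31, -2.129, 0.0]
ft_force: [0.2, -0.4, 0.5]
width: 57.2
grasp_force: 0.0
```

arm_command([
  {"linear": [-0.04,0,0],"turn": 0},
  {"linear": [-0.04,0,0],"turn": 0},
  {"linear": [-0.04,0,0],"turn": 0},
  {"linear": [-0.04,0,0],"turn": 0},
  {"linear": [-0.02,0,0],"turn": 0},
  {"linear": [0,0,0],"turn": 0},
  {"linear": [0,0,0],"turn": 0},
])

```text
t: 13.5
ee_pos: [446.3, -354.6, 138.2]
orientation: [-2.309, -2.128, -0.0]
ft_force: [1.4, 0.2, -0.5]
width: 56.9
grasp_force: 0.0
```

```bash
python3 - <<'E'
from h import *
st();w=snap('wrist','w6');print(proj(w,[[450,-272,34],[577,-271,34],[549,-384,34]]).round(0).tolist())
crop('w6',180,90,500,330,2.5,'w6b');snap('side','d6')
E
```

```text
t 13.5 p [ 446.3 -354.6  138.2] phi 85.32 tilt 0.08 w 56.9 gf 0.0 F [ 1.4  0.2 -0.5] q6 -0.61
[[322.0, 86.0], [488.0, 72.0], [451.0, 216.0]]
```

View pics/w6b.png

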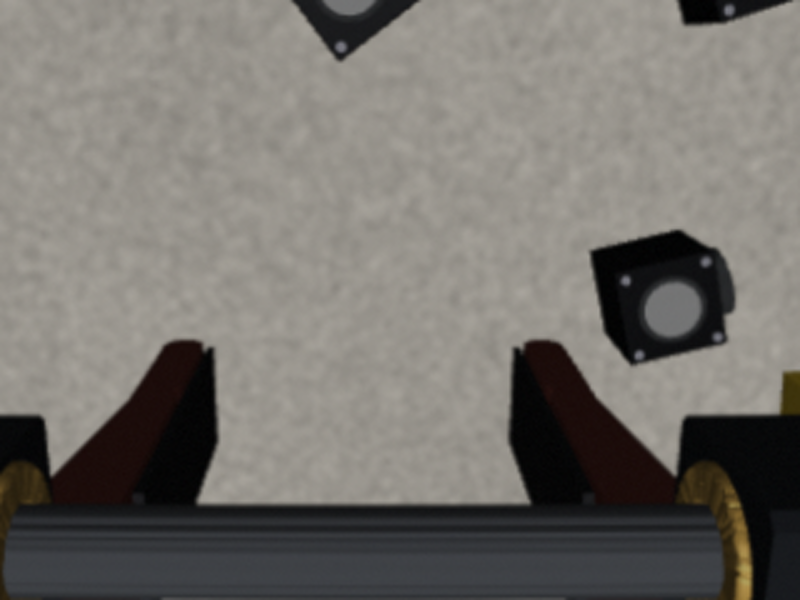

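Cube 3 is at (672,310) with its barrel on the right. Its top screws are at (626,281), (706,262), (718,338) and (640,355). Cubes 1 and 2 are cut off in this crop, so I'll find their top screws and windows in the full frame with blob code.

```bash
cat > cubes.py <<'E'
from h import *
def find(tag,guess,zt=34,win=38):
    w=load(tag); u,v=proj(w,[[guess[0],guess[1],zt]])[0]; u0,v0=max(0,int(u)-win),max(0,int(v)-win)
    g=cv2.cvtColor(w['frame'],cv2.COLOR_BGR2GRAY)[v0:v0+2*win,u0:u0+2*win]
    k=6; G=cv2.resize(g,None,fx=k,fy=k,interpolation=cv2.INTER_CUBIC)
    dark=(cv2.GaussianBlur(G,(5,5),0)<62).astype(np.uint8)
    cs,h=cv2.findContours(dark,cv2.RETR_CCOMP,cv2.CHAIN_APPROX_NONE); out=[]
    for c,hh in zip(cs,h[0]):
        a=cv2.contourArea(c)/k/k
        if hh[3]>=0 and a>1.5:
            (x,y),r=cv2.minEnclosingCircle(c); m=cv2.moments(c); out.append((a,atz(w,u0+m['m10']/m['m00']/k,v0+m['m01']/m['m00']/k,zt)[:2]))
    out.sort(key=lambda t:-t[0]); return out
if __name__=='__main__':
    for n,gs in (('c1',(450,-272)),('c2',(577,-271)),('c3',(549,-384))):
        o=find('w6',gs); print(n)
        for a,p in o[:7]:
            d=p-o[0][1]; print('  ',round(a,1),p.round(1),'r',np.hypot(*d).round(1),'ang',np.degrees(np.arctan2(d[1],d[0])).round(1))
E
python3 cubes.py
python3 - <<'E'
from h import *
w=load('w6');P=np.array([atz(w,180+u/2.5,90+v/2.5,34)[:2] for u,v in ((626,281),(706,262),(718,338),(640,355))]);print('c3',P.mean(0),np.degrees(np.arctan2(*((P[1]+P[2]-P[0]-P[3])[::-1]))))
E
```

```text
c1
   551.0 [ 448.7 -269.9] r 0.0 ang 0.0
   19.7 [ 452.8 -251.4] r 18.9 ang 77.5
   18.9 [ 430.2 -265.9] r 19.0 ang 167.9
   18.7 [ 467.3 -274.1] r 19.0 ang -12.9
   18.6 [ 444.6 -288.6] r 19.2 ang -102.3
c2
   543.9 [ 574.6 -270.3] r 0.0 ang 0.0
   17.9 [ 584.3 -254.1] r 18.9 ang 59.2
   17.3 [ 558.2 -260.6] r 19.1 ang 149.4
   16.5 [ 564.7 -286.7] r 19.2 ang -121.2
   15.9 [ 590.8 -280.2] r 18.9 ang -31.6
c3
   425.2 [ 547.4 -381.8] r 0.0 ang 0.0
   13.7 [ 558.3 -366.3] r 18.9 ang 55.0
   13.5 [ 536.1 -397.2] r 19.0 ang -126.4
   13.3 [ 562.7 -392.9] r 18.9 ang -35.8
   13.0 [ 531.8 -370.7] r 19.2 ang 144.4
c3 [ 547.31347952 -381.86425725] 8.846957120680937
```

The cubes are located to a millimetre. Headings are 32.5°, 14.0° and 9.3° with barrels towards +x, and each screw radius comes out at 19 mm as it should. Pick cube 1 across barrel and rear face.

arm_command([
  {"linear": [0.03,-0.0011,0],"turn": 0},
  {"linear": [0.03,-0.0011,0],"turn": 0},
  {"linear": [0.0264,0,0],"turn": 0},
  {"linear": [0,0,0.02],"turn": -0.13},
  {"linear": [0,0,0.02],"turn": -0.13},
  {"linear": [0,0,0.02],"turn": -0.13},
  {"linear": [0,0,0.018],"turn": -0.13},
  {"linear": [0,0,0],"turn": -0.129},
  {"linear": [0,0,0],"turn": 0},
], jaw=0.4)

```text
t: 14.5
ee_pos: [451.2, -267.4, 60.2]
orientation: [-1.505, -2.756, -0.0]
ft_force: [-0.7, -0.3, -0.6]
width: 61.2
grasp_force: 0.0
```

```bash
python3 - <<'E'
from h import *
to(451.2,-268.3,-7,122.5)
E
```

```text
t 14.5 p [ 451.2 -267.4   60.2] phi 122.71 tilt 0.1 w 61.2 gf 0.0 F [-0.7 -0.3 -0.6] q6 -1.13
linear [-0.0009 -0.0004  0.0672] turn 0.0037
```

arm_command([
  {"linear": [-0.0009,0,0.015],"turn": 0.003},
  {"linear": [0,0,0.015],"turn": 0},
  {"linear": [0,0,0.015],"turn": 0},
  {"linear": [0,0,0.015],"turn": 0},
  {"linear": [0,0,0.007],"turn": 0},
  {"linear": [0,0,0],"turn": 0},
  {"linear": [0,0,0],"turn": 0},
])

```text
t: 15.2
ee_pos: [452.0, -269.9, -6.4]
orientation: [-1.515, -2.752, 0.0]
ft_force: [-0.0, -0.1, -0.0]
width: 61.5
grasp_force: 0.0
```

arm_command([
  {"linear": [0,0,0],"turn": 0},
  {"linear": [0,0,0],"turn": 0},
  {"linear": [0,0,0],"turn": 0},
  {"linear": [0,0,0],"turn": 0},
  {"linear": [0,0,0],"turn": 0},
  {"linear": [0,0,0],"turn": 0},
], jaw=-0.4)

```text
t: 15.8
ee_pos: [452.3, -270.1, -5.9]
orientation: [1.514, 2.752, -0.0]
ft_force: [-0.7, 0.1, 6.5]
width: 39.5
grasp_force: 30.0
```

arm_command([
  {"linear": [0,0,-0.015],"turn": 0},
  {"linear": [0,0,-0.025],"turn": 0},
  {"linear": [0,0,-0.025],"turn": 0},
  {"linear": [0,0,-0.025],"turn": 0.14},
  {"linear": [0,0,-0.017],"turn": 0.14},
  {"linear": [0,0,0],"turn": 0.14},
  {"linear": [0,0,0],"turn": 0.14},
  {"linear": [0,0,0],"turn": 0},
])

```text
t: 16.6
ee_pos: [452.0, -269.8, 101.6]
orientation: [2.217, 2.225, 0.0]
ft_force: [-0.3, -0.8, -0.3]
width: 40.1
grasp_force: 30.0
```

```bash
python3 - <<'E'
from h import *
to(500,-130,100,90)
E
```

```text
t 16.6 p [ 452.  -269.8  101.6] phi 90.22 tilt 0.04 w 40.1 gf 30.0 F [-0.3 -0.8 -0.3] q6 -0.56
linear [0.1396 0.0485 0.0016] turn 0.0038
```

arm_command([
  {"linear": [0.026,0.0146,0],"turn": 0},
  {"linear": [0.026,0.0146,0],"turn": 0},
  {"linear": [0.026,0.0146,0],"turn": 0},
  {"linear": [0.026,0.0146,0],"turn": 0},
  {"linear": [0.026,0.0146,0],"turn": 0},
  {"linear": [0,0,0],"turn": 0},
  {"linear": [0,0,0],"turn": 0},
])

```text
t: 17.3
ee_pos: [524.2, -139.0, 100.8]
orientation: [-2.211, -2.232, 0.001]
ft_force: [-0.0, -0.7, -0.5]
width: 40.0
grasp_force: 30.0
```

```bash
cat > slid.py <<'E'
from h import *
def holes(tag,org,hd,xs=(78.5,37.5,-37.5,-78.5),z=6):
    w=load(tag); e=np.array([np.cos(np.radians(hd)),np.sin(np.radians(hd))]); P=[];X=[]
    g=cv2.cvtColor(w['frame'],cv2.COLOR_BGR2GRAY)
    for x in xs:
        c=np.array(org)+x*e; u,v=proj(w,[[*c,z]])[0]; n=24; u0,v0=int(u)-n,int(v)-n
        if u0<0 or v0<0 or u0+2*n>640 or v0+2*n>400: continue
        G=cv2.resize(g[v0:v0+2*n,u0:u0+2*n],None,fx=6,fy=6,interpolation=cv2.INTER_CUBIC)
        cs,_=cv2.findContours((G<60).astype(np.uint8),cv2.RETR_EXTERNAL,cv2.CHAIN_APPROX_NONE)
        best=None
        for q in cs:
            a=cv2.contourArea(q)/36
            if a<60: continue
            m=cv2.moments(q); p=atz(w,u0+m['m10']/m['m00']/6,v0+m['m01']/m['m00']/6,z)[:2]
            (_,_),(d1,d2),_=cv2.minAreaRect(q)
            if max(d1,d2)/min(d1,d2)<1.35 and (best is None or np.hypot(*(p-c))<np.hypot(*(best-c))): best=p
        print(x,best)
        if best is not None: P.append(best);X.append(x)
    P=np.array(P);X=np.array(X); s,b=np.polyfit(X,P,1); h=np.degrees(np.arctan2(s[1],s[0])); print('org',b.round(1),'hd',h.round(2),'scale',np.hypot(*s).round(3)); return b,h
E
python3 - <<'E'
from slid import *
from cubes import find
p,R=st();snap('wrist','w7');holes('w7',(524.5,-53.1),193.6)
zt=p[2]+35-28+34
o=find('w7',p[:2],zt,50)
for a,q in o[:6]:
    d=q-o[0][1];print(round(a),(q-p[:2]).round(1),'r',np.hypot(*d).round(1),np.degrees(np.arctan2(d[1],d[0])).round(1))
E
```

```text
t 17.3 p [ 524.2 -139.   100.8] phi 90.54 tilt 0.03 w 40.0 gf 30.0 F [-0.  -0.7 -0.5] q6 -0.29
78.5 [448.10181702 -72.09093441]
37.5 [487.67767053 -62.39591786]
-37.5 [560.25331458 -44.63959196]
-78.5 [599.86076428 -34.91897123]
org [524.  -53.5] hd -166.24 scale 0.995
1542 [-2.9  3.3] r 0.0 0.0
256 [16.5 -5.6] r 21.4 -24.7
54 [10.2 16.8] r 18.8 45.8
54 [-16.4  16.6] r 18.8 135.4
22 [10.5 -8.9] r 18.2 -42.3
22 [-16.1  -9.2] r 18.1 -136.4
```

arm_command([
  {"linear": [0.016,-0.0195,0],"turn": 0},
  {"linear": [0.016,-0.0195,0],"turn": 0},
  {"linear": [0.016,-0.0195,0],"turn": 0},
  {"linear": [0.016,-0.0196,0],"turn": 0},
  {"linear": [0,0,0],"turn": 0.134},
  {"linear": [0,0,0],"turn": 0.134},
  {"linear": [0,0,0],"turn": 0.134},
  {"linear": [0,0,0],"turn": 0.134},
  {"linear": [0,0,0],"turn": 0.134},
])

```text
t: 18.25
ee_pos: [445.4, -76.9, 100.8]
orientation: [-2.829, -1.367, 0.0]
ft_force: [-0.9, 0.3, -1.3]
width: 40.2
grasp_force: 30.0
```

arm_command([
  {"linear": [0,0,0],"turn": 0.134},
  {"linear": [0,0,0],"turn": 0.134},
  {"linear": [0,0,0],"turn": 0.134},
  {"linear": [0,0,0],"turn": 0.134},
  {"linear": [0,0,0],"turn": 0.134},
  {"linear": [0,0,0.025],"turn": 0},
  {"linear": [0,0,0.025],"turn": 0},
  {"linear": [0,0,0],"turn": 0},
  {"linear": [0,0,0],"turn": 0},
])

```text
t: 19.15
ee_pos: [445.3, -76.5, 50.8]
orientation: [-3.119, -0.369, 0.002]
ft_force: [0.4, -0.3, -0.6]
width: 39.9
grasp_force: 30.0
```

```bash
python3 - <<'E'
from h import *
to(445.5,-75.8,2,13.76)
E
```

```text
t 19.15 p [445.3 -76.5  50.8] phi 13.49 tilt 0.08 w 39.9 gf 30.0 F [ 0.4 -0.3 -0.6] q6 1.14
linear [ 0.0004 -0.0006  0.0488] turn -0.0048
```

arm_command([
  {"linear": [0.0004,-0.0006,0.015],"turn": -0.005},
  {"linear": [0,0,0.015],"turn": 0},
  {"linear": [0,0,0.013],"turn": 0},
  {"linear": [0,0,0.003],"turn": 0},
  {"linear": [0,0,0],"turn": 0},
  {"linear": [0,0,0],"turn": 0},
])

```text
t: 19.75
ee_pos: [446.6, -75.3, 5.2]
orientation: [3.119, 0.377, 0.001]
ft_force: [0.3, -0.1, -0.6]
width: 39.7
grasp_force: 30.0
```

arm_command([
  {"linear": [0,0,0.001],"turn": 0},
  {"linear": [0,0,0.001],"turn": 0},
  {"linear": [0,0,0],"turn": 0},
])

```text
t: 20.05
ee_pos: [446.3, -75.2, 2.8]
orientation: [3.119, 0.377, 0.0]
ft_force: [-0.4, 0.2, -0.5]
width: 39.7
grasp_force: 30.0
```

arm_command([
  {"linear": [0,0,0.001],"turn": 0},
  {"linear": [0,0,0],"turn": 0},
])

```text
t: 20.25
ee_pos: [446.1, -75.2, 1.6]
orientation: [-3.119, -0.377, 0.0]
ft_force: [0.1, -0.1, -1.0]
width: 39.7
grasp_force: 30.0
```

arm_command([
  {"linear": [0,0,0.001],"turn": 0},
  {"linear": [0,0,0.0005],"turn": 0},
  {"linear": [0,0,0],"turn": 0},
])

```text
t: 20.55
ee_pos: [446.2, -75.2, 0.1]
orientation: [-3.119, -0.377, 0.0]
ft_force: [0.6, -0.4, -0.4]
width: 39.5
grasp_force: 30.0
```

arm_command([
  {"linear": [0,0,0],"turn": 0},
  {"linear": [0,0,0],"turn": 0},
  {"linear": [0,0,0],"turn": 0},
  {"linear": [0,0,-0.01],"turn": 0},
  {"linear": [0,0,-0.02],"turn": 0},
  {"linear": [0,0,-0.025],"turn": 0},
  {"linear": [0,0,-0.025],"turn": 0},
  {"linear": [0,0,-0.02],"turn": 0},
], jaw=0.3)

```text
t: 21.35
ee_pos: [446.4, -75.2, 102.1]
orientation: [3.118, 0.377, 0.002]
ft_force: [0.9, 0.6, -0.9]
width: 57.3
grasp_force: 0.0
```

```bash
python3 - <<'E'
from h import *
to(577.5,-269.6,100,104)
E
```

```text
t 21.35 p [446.4 -75.2 102.1] phi 13.8 tilt 0.07 w 57.3 gf 0.0 F [ 0.9  0.6 -0.9] q6 1.14
linear [0.081  0.22   0.0023] turn -1.5743
```

arm_command([
  {"linear": [0.0135,0.0367,0],"turn": 0},
  {"linear": [0.0135,0.0367,0],"turn": 0},
  {"linear": [0.0135,0.0367,0],"turn": 0},
  {"linear": [0.0135,0.0367,0],"turn": 0},
  {"linear": [0.0135,0.0366,0],"turn": 0},
  {"linear": [0.0135,0.0366,0],"turn": 0},
  {"linear": [0,0,0],"turn": -0.143},
  {"linear": [0,0,0],"turn": -0.143},
  {"linear": [0,0,0],"turn": -0.143},
  {"linear": [0,0,0],"turn": -0.143},
], jaw=0.4)

```text
t: 22.35
ee_pos: [577.1, -269.6, 100.8]
orientation: [-2.882, -1.25, 0.0]
ft_force: [0.4, -0.0, -0.4]
width: 61.4
grasp_force: 0.0
```

arm_command([
  {"linear": [0,0,0],"turn": -0.143},
  {"linear": [0,0,0],"turn": -0.143},
  {"linear": [0,0,0],"turn": -0.143},
  {"linear": [0,0,0],"turn": -0.143},
  {"linear": [0,0,0],"turn": -0.143},
  {"linear": [0,0,0],"turn": -0.143},
  {"linear": [0,0,0],"turn": -0.143},
  {"linear": [0,0,0],"turn": 0},
  {"linear": [0,0,0],"turn": 0},
])

```text
t: 23.25
ee_pos: [577.3, -269.5, 100.7]
orientation: [1.94, 2.47, 0.0]
ft_force: [-0.1, -0.3, -0.3]
width: 61.4
grasp_force: 0.0
```

```bash
cat >> cubes.py <<'E'
def pose(tag,guess,zt=34,win=38):
    o=find(tag,guess,zt,win); c=o[0][1]; D=[q for a,q in o[1:8] if 17<np.hypot(*(q-c))<21]
    an=[(np.degrees(np.arctan2(*(q-c)[::-1]))-45) for q in D]; print('win',c.round(1),'dots',np.round([q for q in D],1).tolist(),'ang',np.round(an,1)); return c
E
python3 - <<'E'
from cubes import *
to(577.5,-269.6,-7,104);snap('wrist','w8');pose('w8',(574.6,-270.3));pose('w8',(547.4,-381.8))
E
```

```text
t 23.25 p [ 577.3 -269.5  100.7] phi 103.7 tilt 0.02 w 61.4 gf 0.0 F [-0.1 -0.3 -0.3] q6 -0.69
linear [-1.000e-04  2.000e-04  1.077e-01] turn -0.0053
win [ 575.1 -270.1] dots [[584.9, -253.9], [558.9, -260.3], [591.5, -279.9], [565.3, -286.4]] ang [  13.9  103.9  -76.  -166. ]
win [ 548.9 -386.4] dots [[537.9, -370.7], [542.7, -370.0], [553.1, -367.2]] ang [80.2 65.6 32.7]
```

arm_command([
  {"linear": [0,0.0003,0.018],"turn": -0.005},
  {"linear": [0,0,0.018],"turn": 0},
  {"linear": [0,0,0.018],"turn": 0},
  {"linear": [0,0,0.018],"turn": 0},
  {"linear": [0,0,0.018],"turn": 0},
  {"linear": [0,0,0.012],"turn": 0},
  {"linear": [0,0,0.0055],"turn": 0},
  {"linear": [0,0,0],"turn": 0},
  {"linear": [0,0,0],"turn": 0},
])

```text
t: 24.2
ee_pos: [578.0, -269.6, -6.9]
orientation: [1.93, 2.478, 0.0]
ft_force: [0.8, -0.4, -0.1]
width: 61.5
grasp_force: 0.0
```

arm_command([
  {"linear": [0,0,0],"turn": 0},
  {"linear": [0,0,0],"turn": 0},
  {"linear": [0,0,0],"turn": 0},
  {"linear": [0,0,0],"turn": 0},
  {"linear": [0,0,0],"turn": 0},
  {"linear": [0,0,0],"turn": 0},
], jaw=-0.4)

```text
t: 24.8
ee_pos: [577.9, -269.6, -6.8]
orientation: [1.929, 2.479, 0.0]
ft_force: [-1.1, 0.4, 5.5]
width: 39.7
grasp_force: 30.0
```

arm_command([
  {"linear": [0,0,-0.015],"turn": 0},
  {"linear": [0,0,-0.025],"turn": 0},
  {"linear": [0,0,-0.025],"turn": 0},
  {"linear": [0,0,-0.025],"turn": 0.14},
  {"linear": [0,0,-0.018],"turn": 0.105},
  {"linear": [0,0,0],"turn": 0},
  {"linear": [0,0,0],"turn": 0},
])

```text
t: 25.5
ee_pos: [577.5, -269.4, 100.9]
orientation: [2.215, 2.228, 0.0]
ft_force: [-0.3, 0.3, -1.6]
width: 40.0
grasp_force: 30.0
```

```bash
python3 - <<'E'
from h import *
to(525,-140,101,90)
E
```

```text
t 25.5 p [ 577.5 -269.4  100.9] phi 90.34 tilt 0.03 w 40.0 gf 30.0 F [-0.3  0.3 -1.6] q6 -0.46
linear [ 1.297e-01 -5.170e-02 -1.000e-04] turn 0.0059
```

arm_command([
  {"linear": [0.026,-0.0035,0],"turn": 0},
  {"linear": [0.026,-0.0035,0],"turn": 0},
  {"linear": [0.026,-0.0035,0],"turn": 0},
  {"linear": [0.026,-0.0035,0],"turn": 0},
  {"linear": [0.026,-0.0035,0],"turn": 0},
  {"linear": [0,0,0],"turn": 0},
  {"linear": [0,0,0],"turn": 0},
])

```text
t: 26.2
ee_pos: [559.2, -139.2, 99.7]
orientation: [-2.214, -2.227, 0.002]
ft_force: [1.1, -0.1, -1.0]
width: 39.9
grasp_force: 30.0
```

```bash
cat > inhand.py <<'E'
from slid import *
from cubes import find
def inhand(tag,dz=40.7):
    p,R=st(); zt=p[2]+dz; o=find(tag,p[:2],zt,50)
    for a,q in o[:7]: print(round(a),((R.T@np.array([*(q-p[:2]),0]))[:2]).round(1))
E
python3 - <<'E'
from inhand import *
snap('wrist','w9');inhand('w9');holes('w9',(524,-53.5),193.76,(37.5,-37.5,-78.5));pose=find('w9',(448,-72),40);print([ (round(a),q.round(1)) for a,q in pose[:6]])
E
```

```text
t 26.25 p [ 559.5 -139.9   99.9] phi 90.26 tilt 0.06 w 39.8 gf 30.0 F [ 0.3  0.2 -1.1] q6 -0.27
1553 [ 1.3 -3.2]
191 [-6.3 16.4]
56 [14.8 10.2]
55 [ 14.8 -16.6]
2 [ -8.6 -20.1]
37.5 [487.91216854 -62.39600924]
-37.5 [560.39467246 -44.65727927]
-78.5 [599.98188884 -34.94460238]
org [524.1 -53.5] hd -166.24 scale 0.995
[(734, array([446.4, -70. ])), (27, array([456.4, -53.8])), (26, array([430.4, -60.2])), (26, array([462.8, -79.9])), (26, array([436.7, -86.3]))]
```

arm_command([
  {"linear": [0.025,0.0107,0],"turn": 0},
  {"linear": [0.025,0.0107,0],"turn": 0},
  {"linear": [0.025,0.0107,0],"turn": 0},
  {"linear": [0.0253,0.0108,0],"turn": 0},
  {"linear": [0,0,0],"turn": 0.1335},
  {"linear": [0,0,0],"turn": 0.1335},
  {"linear": [0,0,0],"turn": 0.1335},
  {"linear": [0,0,0],"turn": 0.1335},
  {"linear": [0,0,0],"turn": 0.1335},
])

```text
t: 27.15
ee_pos: [602.6, -40.4, 100.2]
orientation: [2.829, 1.367, -0.0]
ft_force: [-0.1, 0.2, -0.8]
width: 39.9
grasp_force: 30.0
```

arm_command([
  {"linear": [0,0,0],"turn": 0.1335},
  {"linear": [0,0,0],"turn": 0.1335},
  {"linear": [0,0,0],"turn": 0.1335},
  {"linear": [0,0,0],"turn": 0.1335},
  {"linear": [0,0,0],"turn": 0.1335},
  {"linear": [0,0,0.02],"turn": 0},
  {"linear": [0,0,0.02],"turn": 0},
  {"linear": [0,0,0.02],"turn": 0},
  {"linear": [0,0,0],"turn": 0},
  {"linear": [0,0,0],"turn": 0},
])

```text
t: 28.15
ee_pos: [602.3, -40.0, 40.4]
orientation: [-3.119, -0.373, 0.001]
ft_force: [0.5, 0.1, -0.5]
width: 40.0
grasp_force: 30.0
```

```bash
python3 - <<'E'
from h import *
to(602,-39.4,5,13.76)
E
```

```text
t 28.15 p [602.3 -40.   40.4] phi 13.65 tilt 0.05 w 40.0 gf 30.0 F [ 0.5  0.1 -0.5] q6 1.25
linear [-0.0001 -0.0006  0.0354] turn -0.0019
```

arm_command([
  {"linear": [0,-0.0006,0.012],"turn": 0},
  {"linear": [0,0,0.012],"turn": 0},
  {"linear": [0,0,0.011],"turn": 0},
  {"linear": [0,0,0],"turn": 0},
  {"linear": [0,0,0.001],"turn": 0},
  {"linear": [0,0,0.001],"turn": 0},
  {"linear": [0,0,0],"turn": 0},
])

```text
t: 28.85
ee_pos: [602.5, -38.5, 4.0]
orientation: [3.119, 0.374, 0.001]
ft_force: [1.0, -0.9, -0.7]
width: 39.8
grasp_force: 30.0
```

arm_command([
  {"linear": [0,0,0.001],"turn": 0},
  {"linear": [0,0,0.001],"turn": 0},
  {"linear": [0,0,0],"turn": 0},
])

```text
t: 29.15
ee_pos: [602.1, -38.5, 1.7]
orientation: [-3.119, -0.374, -0.0]
ft_force: [-0.7, 0.2, -1.8]
width: 39.9
grasp_force: 30.0
```

arm_command([
  {"linear": [0,0,0.001],"turn": 0},
  {"linear": [0,0,0.0005],"turn": 0},
  {"linear": [0,0,0],"turn": 0},
])

```text
t: 29.45
ee_pos: [602.1, -38.5, 0.1]
orientation: [-3.119, -0.374, 0.0]
ft_force: [-0.7, -0.8, -0.3]
width: 39.6
grasp_force: 30.0
```

arm_command([
  {"linear": [0,0,0],"turn": 0},
  {"linear": [0,0,0],"turn": 0},
  {"linear": [0,0,0],"turn": 0},
  {"linear": [0,0,-0.01],"turn": 0},
  {"linear": [0,0,-0.02],"turn": 0},
  {"linear": [0,0,-0.025],"turn": 0},
  {"linear": [0,0,-0.025],"turn": 0},
  {"linear": [0,0,-0.02],"turn": 0},
], jaw=0.3)

```text
t: 30.25
ee_pos: [602.7, -38.6, 102.4]
orientation: [3.119, 0.374, 0.003]
ft_force: [0.2, 0.5, 0.3]
width: 57.2
grasp_force: 0.0
```

arm_command([
  {"linear": [-0.0147,0.0358,0],"turn": 0},
  {"linear": [-0.0147,0.0358,0],"turn": 0},
  {"linear": [-0.0147,0.0358,0],"turn": 0},
  {"linear": [-0.0147,0.0358,0],"turn": 0},
  {"linear": [-0.0147,0.0358,0],"turn": 0},
  {"linear": [-0.0147,0.0358,0],"turn": 0},
  {"linear": [-0.0147,0.0358,0],"turn": 0},
  {"linear": [-0.0147,0.0358,0],"turn": 0},
  {"linear": [-0.0147,0.0358,0],"turn": 0},
  {"linear": [0,0,0],"turn": -0.14},
], jaw=0.4)

```text
t: 31.25
ee_pos: [549.2, -387.7, 101.3]
orientation: [3.083, 0.588, 0.002]
ft_force: [0.3, -0.1, -0.0]
width: 61.6
grasp_force: 0.0
```

arm_command([
  {"linear": [0,0,0],"turn": -0.14},
  {"linear": [0,0,0],"turn": -0.14},
  {"linear": [0,0,0],"turn": -0.14},
  {"linear": [0,0,0],"turn": -0.14},
  {"linear": [0,0,0],"turn": -0.14},
  {"linear": [0,0,0],"turn": -0.14},
  {"linear": [0,0,0],"turn": -0.14},
  {"linear": [0,0,0],"turn": -0.14},
  {"linear": [0,0,0],"turn": -0.14},
  {"linear": [0,0,0],"turn": -0.093},
])

```text
t: 32.25
ee_pos: [549.9, -382.9, 101.0]
orientation: [2.029, 2.398, 0.0]
ft_force: [-0.6, -1.0, -0.3]
width: 61.6
grasp_force: 0.0
```

```bash
python3 - <<'E'
from cubes import *
snap('wrist','w10');to(550.1,-383.3,-7,99.3);pose('w10',(547.4,-381.8))
E
```

```text
t 32.3 p [ 549.9 -382.9  101. ] phi 99.71 tilt 0.03 w 61.7 gf 0.0 F [-0.3  0.7  0.3] q6 -0.8
linear [-4.00e-04  1.00e-04  1.08e-01] turn 0.0072
win [ 547.5 -381.8] dots [[532.1, -370.7], [558.6, -366.3], [563.0, -392.9], [536.4, -397.2]] ang [  99.3    9.5  -80.7 -170.8]
```

arm_command([
  {"linear": [0,0,0.018],"turn": 0.006},
  {"linear": [0,0,0.018],"turn": 0},
  {"linear": [0,0,0.018],"turn": 0},
  {"linear": [0,0,0.018],"turn": 0},
  {"linear": [0,0,0.018],"turn": 0},
  {"linear": [0,0,0.012],"turn": 0},
  {"linear": [0,0,0.0055],"turn": 0},
  {"linear": [0,0,0],"turn": 0},
  {"linear": [0,0,0],"turn": 0},
])

```text
t: 33.2
ee_pos: [550.2, -383.2, -6.9]
orientation: [2.042, 2.386, 0.0]
ft_force: [-0.5, 0.1, 0.2]
width: 61.5
grasp_force: 0.0
```

arm_command([
  {"linear": [0,0,0],"turn": 0},
  {"linear": [0,0,0],"turn": 0},
  {"linear": [0,0,0],"turn": 0},
  {"linear": [0,0,0],"turn": 0},
  {"linear": [0,0,0],"turn": 0},
  {"linear": [0,0,0],"turn": 0},
], jaw=-0.4)

```text
t: 33.8
ee_pos: [550.1, -383.0, -6.8]
orientation: [2.042, 2.386, 0.0]
ft_force: [-0.9, 0.1, 6.0]
width: 40.0
grasp_force: 30.0
```

arm_command([
  {"linear": [0,0,-0.015],"turn": 0},
  {"linear": [0,0,-0.025],"turn": 0},
  {"linear": [0,0,-0.025],"turn": 0},
  {"linear": [0,0,-0.025],"turn": 0.09},
  {"linear": [0,0,-0.018],"turn": 0.073},
  {"linear": [0,0,0],"turn": 0},
  {"linear": [0,0,0],"turn": 0},
])

```text
t: 34.5
ee_pos: [549.7, -382.8, 100.9]
orientation: [2.228, 2.215, 0.0]
ft_force: [0.6, 1.1, -0.3]
width: 39.9
grasp_force: 30.0
```

```bash
python3 - <<'E'
from h import *
to(525,-145,101,90)
E
```

```text
t 34.5 p [ 549.7 -382.8  100.9] phi 89.66 tilt 0.02 w 39.9 gf 30.0 F [ 0.6  1.1 -0.3] q6 -0.62
linear [ 2.376e-01 -2.610e-02 -2.000e-04] turn -0.006
```

arm_command([
  {"linear": [0.034,-0.0037,0],"turn": 0},
  {"linear": [0.034,-0.0037,0],"turn": 0},
  {"linear": [0.034,-0.0037,0],"turn": 0},
  {"linear": [0.034,-0.0037,0],"turn": 0},
  {"linear": [0.034,-0.0037,0],"turn": 0},
  {"linear": [0.034,-0.0037,0],"turn": 0},
  {"linear": [0.034,-0.0037,0],"turn": 0},
  {"linear": [0,0,0],"turn": 0},
  {"linear": [0,0,0],"turn": 0},
])

```text
t: 35.4
ee_pos: [525.2, -144.0, 99.8]
orientation: [-2.226, -2.215, 0.002]
ft_force: [0.5, -0.8, -0.2]
width: 39.8
grasp_force: 30.0
```

```bash
python3 - <<'E'
from inhand import *
import cubes
st();snap('wrist','w11');holes('w11',(524,-53.5),193.76,(37.5,-37.5));cubes.pose('w11',(448,-72),40);cubes.pose('w11',(600,-35),40)
inhand('w11')
E
```

```text
t 35.4 p [ 525.2 -144.    99.8] phi 89.71 tilt 0.1 w 39.8 gf 30.0 F [ 0.5 -0.8 -0.2] q6 -0.28
37.5 [487.65539447 -62.40933525]
-37.5 [560.23165205 -44.5890661 ]
org [523.9 -53.5] hd -166.2 scale 0.996
win [446.2 -70. ] dots [[456.3, -53.9], [430.1, -60.2], [462.6, -79.9], [436.5, -86.3]] ang [  13.1  103.8  -76.3 -165.8]
win [600.2 -34.9] dots [[583.8, -25.1], [609.9, -18.8], [590.1, -51.2], [616.3, -44.9]] ang [ 104.1   13.7 -166.7  -77. ]
t 35.45 p [ 525.6 -144.8  100. ] phi 89.63 tilt 0.06 w 39.9 gf 30.0 F [ 0.4 -0.1 -1.1] q6 -0.28
1562 [ 2.9 -3.3]
228 [-5.5 16.3]
56 [16.4 10. ]
56 [ 16.2 -16.7]
2 [ -8.5 -20.1]
```

arm_command([
  {"linear": [0.0193,-0.0095,0],"turn": 0},
  {"linear": [0.0193,-0.0095,0],"turn": 0},
  {"linear": [0.0193,-0.0095,0],"turn": 0},
  {"linear": [0.0193,-0.0095,0],"turn": 0},
  {"linear": [0,0,0],"turn": 0.1325},
  {"linear": [0,0,0],"turn": 0.1325},
  {"linear": [0,0,0],"turn": 0.1325},
  {"linear": [0,0,0],"turn": 0.1325},
  {"linear": [0,0,0],"turn": 0.1325},
])

```text
t: 36.35
ee_pos: [488.8, -68.5, 100.4]
orientation: [2.833, 1.358, -0.0]
ft_force: [0.2, -0.5, -0.5]
width: 39.6
grasp_force: 30.0
```

arm_command([
  {"linear": [0,0,0],"turn": 0.1325},
  {"linear": [0,0,0],"turn": 0.1325},
  {"linear": [0,0,0],"turn": 0.1325},
  {"linear": [0,0,0],"turn": 0.1325},
  {"linear": [0,0,0],"turn": 0.1325},
  {"linear": [0,0,0.02],"turn": 0},
  {"linear": [0,0,0.02],"turn": 0},
  {"linear": [0,0,0.02],"turn": 0},
  {"linear": [0,0,0],"turn": 0},
  {"linear": [0,0,0],"turn": 0},
])

```text
t: 37.35
ee_pos: [488.5, -68.0, 40.5]
orientation: [-3.119, -0.371, 0.001]
ft_force: [0.3, -0.7, -0.1]
width: 39.9
grasp_force: 30.0
```

```bash
python3 - <<'E'
from h import *
to(487.8,-67.2,5,13.8)
E
```

```text
t 37.35 p [488.5 -68.   40.5] phi 13.57 tilt 0.05 w 39.9 gf 30.0 F [ 0.3 -0.7 -0.1] q6 1.17
linear [-0.0004 -0.0009  0.0355] turn -0.004
```

arm_command([
  {"linear": [-0.0005,-0.0009,0.012],"turn": -0.003},
  {"linear": [0,0,0.012],"turn": 0},
  {"linear": [0,0,0.011],"turn": 0},
  {"linear": [0,0,0],"turn": 0},
  {"linear": [0,0,0.001],"turn": 0},
  {"linear": [0,0,0.001],"turn": 0},
  {"linear": [0,0,0],"turn": 0},
])

```text
t: 38.05
ee_pos: [488.0, -66.4, 3.9]
orientation: [3.119, 0.378, 0.001]
ft_force: [0.5, 0.2, -0.6]
width: 39.8
grasp_force: 30.0
```

arm_command([
  {"linear": [0,0,0.001],"turn": 0},
  {"linear": [0,0,0.001],"turn": 0},
  {"linear": [0,0,0],"turn": 0},
])

```text
t: 38.35
ee_pos: [487.7, -66.4, 1.7]
orientation: [3.119, 0.377, 0.0]
ft_force: [-0.4, 0.1, -2.2]
width: 39.9
grasp_force: 30.0
```

arm_command([
  {"linear": [0,0,0.001],"turn": 0},
  {"linear": [0,0,0.0005],"turn": 0},
  {"linear": [0,0,0],"turn": 0},
])

```text
t: 38.65
ee_pos: [487.7, -66.4, 0.1]
orientation: [-3.119, -0.377, 0.0]
ft_force: [0.7, -0.5, -0.9]
width: 39.6
grasp_force: 30.0
```

arm_command([
  {"linear": [0,0,0],"turn": 0},
  {"linear": [0,0,0],"turn": 0},
  {"linear": [0,0,0],"turn": 0},
  {"linear": [0,0,-0.01],"turn": 0},
  {"linear": [0,0,-0.02],"turn": 0},
  {"linear": [0,0,-0.025],"turn": 0},
  {"linear": [0,0,-0.025],"turn": 0},
  {"linear": [0,0,-0.02],"turn": -0.14},
  {"linear": [0,0,-0.02],"turn": -0.14},
  {"linear": [0,0,-0.02],"turn": -0.14},
], jaw=0.3)

```text
t: 39.65
ee_pos: [487.6, -66.4, 141.8]
orientation: [2.968, 1.028, 0.001]
ft_force: [-0.0, 0.7, 0.4]
width: 56.9
grasp_force: 0.0
```

arm_command([
  {"linear": [0,0,0],"turn": -0.14},
  {"linear": [0,0,0],"turn": -0.14},
  {"linear": [0,0,0],"turn": -0.14},
  {"linear": [0,0,0],"turn": -0.14},
  {"linear": [0,0,0],"turn": -0.14},
  {"linear": [0,0,0],"turn": -0.14},
  {"linear": [0,0,0],"turn": -0.14},
  {"linear": [0,0,0],"turn": -0.08},
  {"linear": [0,0,0],"turn": 0},
])

```text
t: 40.55
ee_pos: [487.7, -66.4, 140.8]
orientation: [2.048, 2.382, 0.0]
ft_force: [-0.1, 0.2, -0.1]
width: 57.1
grasp_force: 0.0
```

```bash
python3 - <<'E'
from h import *
to(525,-145,140,90)
E
```

```text
t 40.55 p [487.7 -66.4 140.8] phi 98.63 tilt 0.03 w 57.1 gf 0.0 F [-0.1  0.2 -0.1] q6 -0.31
linear [-0.0834  0.0251  0.0008] turn 0.1506
```

arm_command([
  {"linear": [-0.0208,0.0063,0],"turn": 0},
  {"linear": [-0.0208,0.0063,0],"turn": 0},
  {"linear": [-0.0208,0.0063,0],"turn": 0},
  {"linear": [-0.0208,0.0063,0],"turn": 0},
  {"linear": [0,0,0],"turn": 0.15},
  {"linear": [0,0,0],"turn": 0},
])

```text
t: 41.15
ee_pos: [525.2, -145.4, 140.4]
orientation: [2.227, 2.216, 0.0]
ft_force: [-0.4, -0.2, 0.8]
width: 57.2
grasp_force: 0.0
```

```bash
python3 - <<'E'
from h import *
import cubes
st();w=snap('wrist','w12');s=snap('scene','s12')
for g in ((448,-72),(488,-62),(600,-35)): cubes.pose('w12',g,40)
a=cv2.resize(w['frame'][0:230,140:540],(800,460),interpolation=cv2.INTER_CUBIC);cv2.imwrite('pics/w12b.png',a)
E
```

```text
t 41.15 p [ 525.2 -145.4  140.4] phi 89.73 tilt 0.01 w 57.2 gf 0.0 F [-0.4 -0.2  0.8] q6 -0.29
win [446.2 -70. ] dots [[456.2, -53.9], [430.2, -60.2], [436.5, -86.3], [462.7, -80.0]] ang [  13.2  103.5 -165.8  -76.1]
win [487.6 -62.5] dots [[497.4, -46.4], [471.3, -52.9], [477.8, -79.0], [504.0, -72.4]] ang [  13.7  104.3 -165.7  -76.2]
win [600.2 -34.9] dots [[583.9, -25.1], [610.1, -18.8], [590.2, -51.3], [616.3, -45.0]] ang [ 104.    13.2 -166.4  -77. ]
```

View pics/w12b.png

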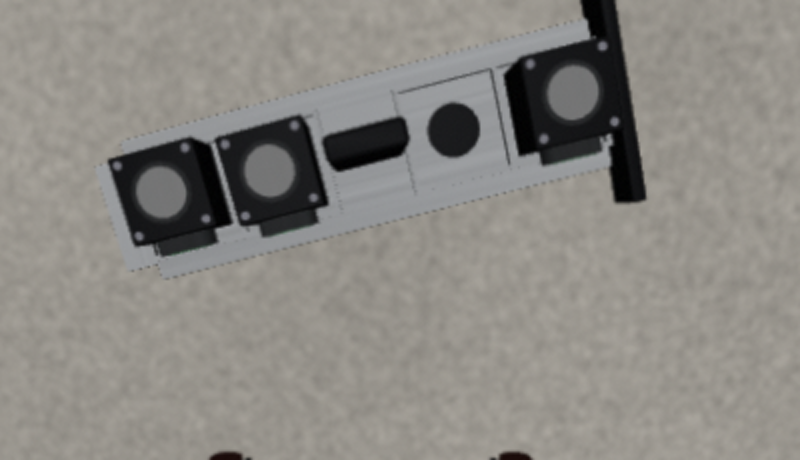

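The wrist crop shows all three cubes flat and square in their nests (161,192), (268,171) and (572,92), with every barrel towards slider +y. Now the fin at (365,143).

arm_command([
  {"linear": [0.03,-0.0019,0],"turn": 0},
  {"linear": [0.03,0,0],"turn": 0},
  {"linear": [0.0299,0,0],"turn": 0},
  {"linear": [0,0,0],"turn": -0.1397},
  {"linear": [0,0,0],"turn": -0.1397},
  {"linear": [0,0,0],"turn": -0.1397},
  {"linear": [0,0,0],"turn": -0.1397},
  {"linear": [0,0,0],"turn": -0.1397},
  {"linear": [0,0,0],"turn": -0.1397},
  {"linear": [0,0,0],"turn": -0.1397},
], jaw=0.1)

```text
t: 42.25
ee_pos: [522.8, -54.5, 140.4]
orientation: [-0.904, -3.009, 0.0]
ft_force: [0.4, -0.5, 1.6]
width: 48.3
grasp_force: 0.0
```

arm_command([
  {"linear": [0,0,0],"turn": -0.1397},
  {"linear": [0,0,0],"turn": -0.1397},
  {"linear": [0,0,0],"turn": -0.1397},
  {"linear": [0,0,0],"turn": -0.1397},
  {"linear": [0,0,0],"turn": -0.1397},
  {"linear": [0,0,0.02],"turn": -0.1397},
  {"linear": [0,0,0.02],"turn": 0},
  {"linear": [0,0,0.015],"turn": 0},
  {"linear": [0,0,0],"turn": 0},
  {"linear": [0,0,0],"turn": 0},
])

```text
t: 43.25
ee_pos: [523.0, -54.7, 85.4]
orientation: [0.387, -3.117, -0.0]
ft_force: [-0.4, -0.3, -0.2]
width: 48.4
grasp_force: 0.0
```

```bash
python3 - <<'E'
from slid import *
to(523.7,-55.5,8,193.76)
w=snap('wrist','w13'); import cubes
for g in ((448,-72),(488,-62)): cubes.pose('w13',g,40)
E
```

```text
t 43.25 p [523.  -54.7  85.4] phi -165.85 tilt 0.03 w 48.4 gf 0.0 F [-0.4 -0.3 -0.2] q6 -1.94
linear [-0.0005 -0.001   0.0774] turn 0.0068
win [445.8 -69.4] dots [[436.1, -85.6], [429.7, -59.5], [455.8, -53.1], [462.2, -79.2]] ang [-166.   103.5   13.4  -76. ]
win [487.2 -61.9] dots [[477.5, -78.2], [470.9, -52.1], [503.5, -71.6], [496.9, -45.6]] ang [-165.8  103.9  -75.7   14.2]
```

arm_command([
  {"linear": [-0.0005,-0.0008,0.018],"turn": 0.006},
  {"linear": [0,0,0.018],"turn": 0},
  {"linear": [0,0,0.018],"turn": 0},
  {"linear": [0,0,0.013],"turn": 0},
  {"linear": [0,0,0.01],"turn": 0},
  {"linear": [0,0,0],"turn": 0},
  {"linear": [0,0,0],"turn": 0},
])

```text
t: 44.0
ee_pos: [524.2, -55.7, 8.5]
orientation: [-0.375, 3.119, -0.0]
ft_force: [-0.6, 0.2, -0.0]
width: 48.3
grasp_force: 0.0
```

arm_command([
  {"linear": [0,0,0],"turn": 0},
  {"linear": [0,0,0],"turn": 0},
  {"linear": [0,0,0],"turn": 0},
  {"linear": [0,0,0],"turn": 0},
  {"linear": [0,0,0],"turn": 0},
  {"linear": [0,0,0],"turn": 0},
  {"linear": [0,0,0],"turn": 0},
], jaw=-1)

```text
t: 44.7
ee_pos: [523.8, -55.5, 8.3]
orientation: [0.375, -3.119, -0.0]
ft_force: [-1.5, 3.5, 3.4]
width: 9.6
grasp_force: 30.0
```

arm_command([
  {"linear": [0,0,-0.005],"turn": 0},
  {"linear": [0,0,-0.01],"turn": 0},
  {"linear": [0,0,-0.015],"turn": 0},
  {"linear": [0,0,-0.015],"turn": 0},
  {"linear": [0,0,0],"turn": 0},
  {"linear": [0,0,0],"turn": 0},
])

```text
t: 45.3
ee_pos: [523.9, -55.7, 53.4]
orientation: [-0.375, 3.119, -0.0]
ft_force: [-0.0, -0.1, -5.7]
width: 10.1
grasp_force: 30.0
```

```bash
python3 - <<'E'
from slid import *
to(562,27,55,85.6)
w=snap('wrist','w14'); import cubes
for g in ((446,-70),(488,-62)): cubes.pose('w14',g,85)
E
```

```text
t 45.3 p [523.9 -55.7  53.4] phi -166.29 tilt 0.03 w 10.1 gf 30.0 F [-0.  -0.1 -5.7] q6 -1.94
linear [-0.0566  0.0713 -0.0016] turn 1.8869
win [445.5 -70.8] dots [] ang []
win [486.8 -63.3] dots [[496.6, -47.0], [503.1, -73.0]] ang [ 14.1 -75.7]
```

arm_command([
  {"linear": [0,0,0],"turn": 0.05},
  {"linear": [0,0,0],"turn": 0.1},
  {"linear": [0,0,0],"turn": 0.1},
  {"linear": [0,0,0],"turn": 0.1},
  {"linear": [0,0,0],"turn": 0.1},
  {"linear": [0,0,0],"turn": 0.1},
  {"linear": [0,0,0],"turn": 0.1},
  {"linear": [0,0,0],"turn": 0.1},
  {"linear": [0,0,0],"turn": 0.1},
  {"linear": [0,0,0],"turn": 0.1},
])

```text
t: 46.35
ee_pos: [523.0, -55.6, 52.2]
orientation: [-1.098, -2.941, 0.001]
ft_force: [-0.8, 0.6, -4.3]
width: 9.9
grasp_force: 30.0
```

arm_command([
  {"linear": [0,0,0],"turn": 0.1},
  {"linear": [0,0,0],"turn": 0.1},
  {"linear": [0,0,0],"turn": 0.1},
  {"linear": [0,0,0],"turn": 0.1},
  {"linear": [0,0,0],"turn": 0.1},
  {"linear": [0,0,0],"turn": 0.1},
  {"linear": [0,0,0],"turn": 0.1},
  {"linear": [0,0,0],"turn": 0.1},
  {"linear": [0,0,0],"turn": 0.1},
  {"linear": [0,0,0],"turn": 0.037},
])

```text
t: 47.35
ee_pos: [523.1, -55.6, 52.2]
orientation: [-2.308, -2.13, 0.002]
ft_force: [0.0, -0.5, -5.8]
width: 10.0
grasp_force: 30.0
```

```bash
python3 - <<'E'
from slid import *
to(562,27,53.5,85.6)
E
```

```text
t 47.35 p [523.1 -55.6  52.2] phi 85.4 tilt 0.11 w 10.0 gf 30.0 F [ 0.  -0.5 -5.8] q6 -0.05
linear [ 0.0854  0.0322 -0.0014] turn -0.0034
```

arm_command([
  {"linear": [0.01,0.004,0.003],"turn": 0},
  {"linear": [0.0155,0.006,0.004],"turn": 0},
  {"linear": [0.016,0.006,0.004],"turn": 0},
  {"linear": [0.016,0.006,0.004],"turn": 0},
  {"linear": [0.016,0.006,0.004],"turn": 0},
  {"linear": [0.0119,0.0042,0.003],"turn": -0.003},
  {"linear": [0,0,0],"turn": 0},
  {"linear": [0,0,0],"turn": 0},
])

```text
t: 48.15
ee_pos: [562.3, 27.4, 31.0]
orientation: [-2.3, -2.139, 0.001]
ft_force: [0.6, -0.7, -6.0]
width: 10.0
grasp_force: 30.0
```

```bash
python3 - <<'E'
from slid import *
to(562,27,21.5,85.6)
w=snap('wrist','w15');crop('w15',180,0,460,250,2.4,'w15b')
p=np.array([562,27]);
E
```

```text
t 48.15 p [562.3  27.4  31. ] phi 85.84 tilt 0.04 w 10.0 gf 30.0 F [ 0.6 -0.7 -6. ] q6 0.1
linear [-0.0004 -0.0003  0.0095] turn 0.0041
```

View pics/w15b.png

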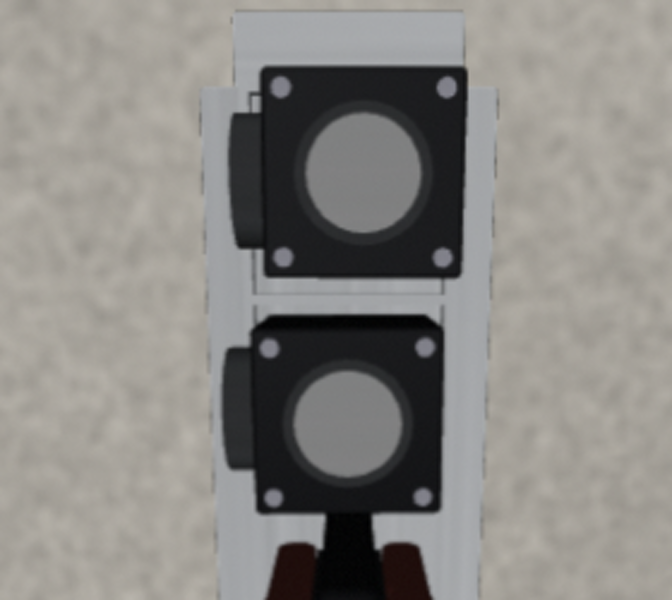

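The slider is held with its barrels on the left, which is the mirror side. Tongue corners are at (234,12) and (463,12), and plate corners at (202,88) and (497,88). I'll work out lateral offset and heading against the rails.

```bash
python3 - <<'E'
from h import *
w=load('w15');f=lambda u,v:(180+u/2.4,v/2.4)
for z in (24,27,29,31,34):
    T=[atz(w,*f(*q),z)[:2] for q in ((234,12),(463,12),(202,88),(497,88))]
    print(z,'tongue w',np.hypot(*(T[1]-T[0])).round(1),'plate w',np.hypot(*(T[3]-T[2])).round(1),'mid t',((T[0]+T[1])/2).round(1),'mid p',((T[2]+T[3])/2).round(1))
L=[atz(w,*f(*q),29)[:2] for q in ((202,110),(215,560),(495,110),(481,560))]
for a,b in ((0,1),(2,3)): d=L[a]-L[b];print('edge hd',np.degrees(np.arctan2(d[1],d[0])).round(2))
m=(L[1]+L[3])/2;n=(L[0]+L[2])/2;d=n-m;print('mid',m.round(1),n.round(1),np.degrees(np.arctan2(d[1],d[0])).round(2))
E
```

```text
24 tongue w 45.7 plate w 59.9 mid t [570.4 142.3] mid p [569.6 128. ]
27 tongue w 45.0 plate w 58.9 mid t [570.4 141.5] mid p [569.6 127.5]
29 tongue w 44.5 plate w 58.3 mid t [570.3 141. ] mid p [569.6 127.2]
31 tongue w 44.0 plate w 57.7 mid t [570.3 140.5] mid p [569.5 126.8]
34 tongue w 43.3 plate w 56.7 mid t [570.3 139.8] mid p [569.5 126.3]
edge hd 85.4
edge hd 86.3
mid [562.2  28.7] [569.1 123.1] 85.85
```

```bash
python3 - <<'E'
from h import *
w=load('w15');f=lambda u,v:(180+u/2.4,v/2.4)
def fit(q,true):
    from scipy.optimize import brentq
    g=lambda z: np.hypot(*(atz(w,*f(*q[1]),z)-atz(w,*f(*q[0]),z))[:2])-true
    return round(brentq(g,-50,150),1)
print('tongue',fit(((234,12),(463,12)),46),'plate f',fit(((202,88),(497,88)),60),'plate mid',fit(((208,300),(490,300)),60),'plate fin',fit(((215,560),(481,560)),60))
print('c1 far,near',fit(((280,87),(447,87)),26.8),fit(((283,257),(442,257)),26.8),'c3',fit(((269,348),(425,347)),26.8),fit(((274,497),(423,497)),26.8))
E
```

```text
tongue 22.8 plate f 23.7 plate mid 25.0 plate fin 28.1
c1 far,near 63.1 61.9 c3 62.7 62.2
```

arm_command([
  {"linear": [0,0.0007,0.005],"turn": 0.003},
  {"linear": [0,0,0.0045],"turn": 0},
  {"linear": [0.01,0,0],"turn": 0},
  {"linear": [0.01,0,0],"turn": 0},
  {"linear": [0.01,0,0],"turn": 0},
  {"linear": [0.005,0,0],"turn": 0},
  {"linear": [0,0,0],"turn": 0},
])

```text
t: 48.9
ee_pos: [566.1, 63.0, 21.8]
orientation: [2.303, 2.136, 0.001]
ft_force: [-0.6, -1.0, -5.3]
width: 9.7
grasp_force: 30.0
```

```bash
python3 - <<'E'
from h import *
to(562.6+35*.0758+.3,27.4+35*.997,21.5,85.67)
w=snap('wrist','w16');crop('w16',160,0,480,240,2.5,'w16b')
E
```

```text
t 48.9 p [566.1  63.   21.8] phi 85.68 tilt 0.02 w 9.7 gf 30.0 F [-0.6 -1.  -5.3] q6 0.17
linear [-0.0007 -0.0005  0.0003] turn 0.0002
```

View pics/w16b.png

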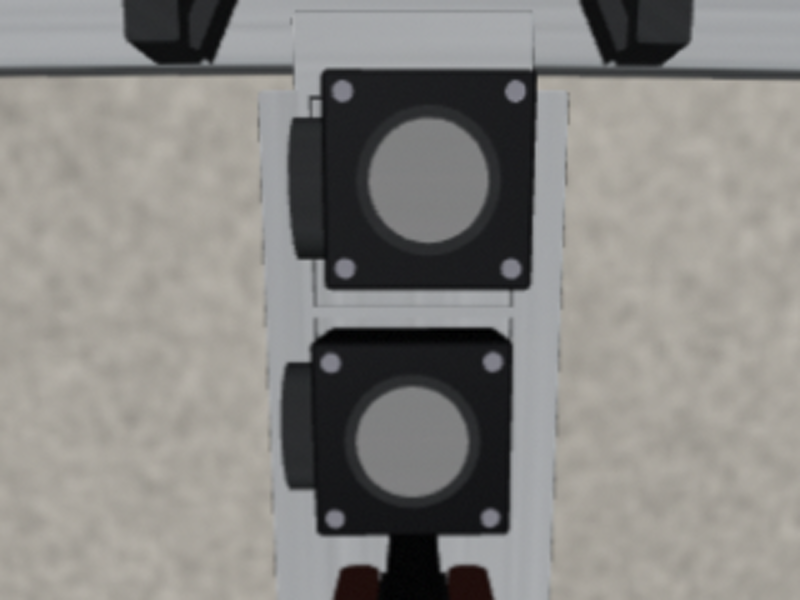

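The tongue, mid-column 413.5, sits centred between the posts, whose mid-column is 414. Sliding in.

arm_command([
  {"linear": [0.008,0,0],"turn": 0},
  {"linear": [0.008,0,0],"turn": 0},
  {"linear": [0.008,0,0],"turn": 0},
  {"linear": [0.008,0,0],"turn": 0},
  {"linear": [0.008,0,0],"turn": 0},
  {"linear": [0,0,0],"turn": 0},
])

```text
t: 49.55
ee_pos: [569.2, 102.9, 21.7]
orientation: [2.304, 2.136, 0.001]
ft_force: [-0.1, 0.1, -5.3]
width: 9.9
grasp_force: 30.0
```

arm_command([
  {"linear": [0.008,0,0],"turn": 0},
  {"linear": [0.008,0,0],"turn": 0},
  {"linear": [0.008,0,0],"turn": 0},
  {"linear": [0.008,0,0],"turn": 0},
  {"linear": [0,0,0],"turn": 0},
])

```text
t: 50.05
ee_pos: [571.7, 134.8, 21.7]
orientation: [2.304, 2.136, 0.001]
ft_force: [-0.2, 0.1, -6.3]
width: 9.8
grasp_force: 30.0
```

arm_command([
  {"linear": [0.008,0,0],"turn": 0},
  {"linear": [0.008,0,0],"turn": 0},
  {"linear": [0.008,0,0],"turn": 0},
  {"linear": [0.008,0,0],"turn": 0},
  {"linear": [0,0,0],"turn": 0},
])

```text
t: 50.55
ee_pos: [574.2, 166.8, 21.7]
orientation: [2.304, 2.136, 0.001]
ft_force: [-0.3, 0.5, -5.6]
width: 9.8
grasp_force: 30.0
```

arm_command([
  {"linear": [0.008,0,0],"turn": 0},
  {"linear": [0.008,0,0],"turn": 0},
  {"linear": [0.008,0,0],"turn": 0},
  {"linear": [0.008,0,0],"turn": 0},
  {"linear": [0,0,0],"turn": 0},
])

```text
t: 51.05
ee_pos: [576.7, 198.7, 21.8]
orientation: [2.304, 2.136, 0.001]
ft_force: [0.4, -0.6, -5.0]
width: 9.7
grasp_force: 30.0
```

arm_command([
  {"linear": [0.008,0,0],"turn": 0},
  {"linear": [0.008,0,0],"turn": 0},
  {"linear": [0.008,0,0],"turn": 0},
  {"linear": [0.008,0,0],"turn": 0},
  {"linear": [0,0,0],"turn": 0},
])

```text
t: 51.55
ee_pos: [579.1, 230.7, 21.7]
orientation: [2.304, 2.135, 0.001]
ft_force: [-0.3, 0.2, -5.7]
width: 9.7
grasp_force: 30.0
```

arm_command([
  {"linear": [0.008,0,0],"turn": 0},
  {"linear": [0.008,0,0],"turn": 0},
  {"linear": [0.008,0,0],"turn": 0},
  {"linear": [0,0,0.001],"turn": 0},
  {"linear": [0,0,0],"turn": 0},
])

```text
t: 52.05
ee_pos: [580.5, 253.5, 20.5]
orientation: [-2.305, -2.135, 0.001]
ft_force: [0.7, 0.3, -5.8]
width: 10.2
grasp_force: 30.0
```

arm_command([
  {"linear": [0.003,0,0],"turn": 0},
  {"linear": [0.003,0,0],"turn": 0},
  {"linear": [0.002,0,0],"turn": 0},
  {"linear": [0,0,0],"turn": 0},
])

```text
t: 52.45
ee_pos: [581.4, 261.5, 20.7]
orientation: [2.305, 2.135, 0.0]
ft_force: [0.0, -0.3, -5.8]
width: 10.0
grasp_force: 30.0
```

arm_command([
  {"linear": [0.001,0,0],"turn": 0},
  {"linear": [0.001,0,0],"turn": 0},
  {"linear": [0,0,0],"turn": 0},
])

```text
t: 52.75
ee_pos: [581.5, 263.3, 20.7]
orientation: [-2.305, -2.134, -0.0]
ft_force: [0.5, 0.2, -5.6]
width: 9.6
grasp_force: 30.0
```

arm_command([
  {"linear": [0.001,0,0],"turn": 0},
  {"linear": [0.001,0,0],"turn": 0},
  {"linear": [0,0,0],"turn": 0},
])

```text
t: 53.05
ee_pos: [581.6, 265.4, 20.7]
orientation: [2.305, 2.134, 0.0]
ft_force: [0.1, 0.5, -4.8]
width: 9.7
grasp_force: 30.0
```

arm_command([
  {"linear": [0.001,0,0],"turn": 0},
  {"linear": [0.0005,0,0],"turn": 0},
  {"linear": [0,0,0],"turn": 0},
])

```text
t: 53.35
ee_pos: [581.7, 266.8, 20.7]
orientation: [2.305, 2.135, 0.0]
ft_force: [-1.2, 0.7, -6.0]
width: 9.4
grasp_force: 30.0
```

arm_command([
  {"linear": [0.001,0,0],"turn": 0},
  {"linear": [0.0005,0,0],"turn": 0},
  {"linear": [0,0,0],"turn": 0},
])

```text
t: 53.65
ee_pos: [581.8, 268.1, 20.6]
orientation: [2.305, 2.134, -0.0]
ft_force: [-0.1, -2.0, -5.9]
width: 10.3
grasp_force: 30.0
```

arm_command([
  {"linear": [0.001,0,0],"turn": 0},
  {"linear": [0.0005,0,0],"turn": 0},
  {"linear": [0,0,0],"turn": 0},
])

```text
t: 53.95
ee_pos: [581.8, 268.1, 20.5]
orientation: [2.304, 2.134, -0.003]
ft_force: [0.5, -9.1, -4.6]
width: 10.0
grasp_force: 30.0
```

arm_command([
  {"linear": [0.0006,0,0.0003],"turn": 0},
  {"linear": [0,0,0],"turn": 0},
  {"linear": [0,0,0],"turn": 0},
])

```text
t: 54.25
ee_pos: [581.8, 268.2, 20.5]
orientation: [2.304, 2.134, -0.004]
ft_force: [0.5, -12.1, -1.2]
width: 10.1
grasp_force: 30.0
```

arm_command([
  {"linear": [0,0,0],"turn": 0},
  {"linear": [0,0,0],"turn": 0},
  {"linear": [0,0,0],"turn": 0},
  {"linear": [0,0,-0.015],"turn": 0},
  {"linear": [0,0,-0.025],"turn": 0},
  {"linear": [0,0,-0.03],"turn": 0},
  {"linear": [0,0,-0.03],"turn": 0},
], jaw=-0.3)

```text
t: 54.95
ee_pos: [582.0, 270.7, 122.5]
orientation: [2.305, 2.135, 0.001]
ft_force: [0.4, -0.1, 0.4]
width: 30.6
grasp_force: 0.0
```

arm_command([
  {"linear": [0,0,-0.03],"turn": 0},
  {"linear": [-0.02,-0.02,-0.03],"turn": 0},
  {"linear": [-0.02,-0.02,-0.03],"turn": 0},
  {"linear": [0,0,0],"turn": 0},
  {"linear": [0,0,0],"turn": 0},
])

```text
t: 55.45
ee_pos: [539.6, 233.9, 212.2]
orientation: [2.305, 2.134, 0.005]
ft_force: [-0.2, 0.4, 0.1]
width: 31.3
grasp_force: 0.0
```

```bash
python3 - <<'E'
from h import *
st();w=snap('wrist','w17');crop('w17',80,0,580,250,1.6,'w17b')
g=w['frame'].astype(int); m=((g[...,2]-g[...,1]>60)&(g[...,2]-g[...,0]>60)).astype(np.uint8)
for u,v,a in [(c[0],c[1],s[4]) for c,s in zip(*[cv2.connectedComponentsWithStats(m)[i][1:] for i in (3,2)]) if s[4]>5]: print('red',u,v,a,atz(w,u,v,88).round(1))
E
```

```text
t 55.45 p [539.6 233.9 212.2] phi 85.59 tilt 0.2 w 31.3 gf 0.0 F [-0.2  0.4  0.1] q6 0.47
red 489.24 96.97333333333333 75 [681.2 299.   88. ]
```

View pics/w17b.png

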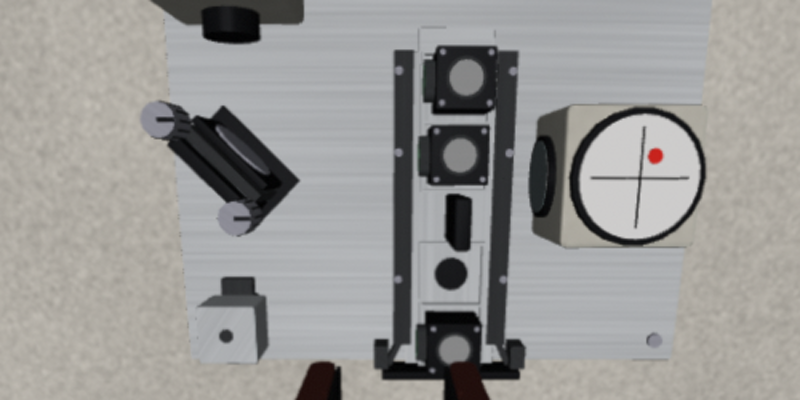

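Wrist view: the slider is home with the bezel against both posts (382,368)/(516,368), and the cubes' barrels face the mirror. The blank stands on the ledge at (228,330). The red spot is at (655,156) and the cross at about (640,178). Next I'll locate the cross precisely and work out the screw angles.

```bash
cat > spot.py <<'E'
from h import *
def spot(tag):
    w=load(tag); g=w['frame'].astype(int); m=((g[...,2]-g[...,1]>60)&(g[...,2]-g[...,0]>60)).astype(np.uint8)
    n,_,s,c=cv2.connectedComponentsWithStats(m); i=1+np.argmax(s[1:,4]); S=atz(w,*c[i],88)[:2]
    return S
def cross(tag,c0):
    # dark line pixels within 22 mm of c0 in a rectified 4px/mm top view at z=88
    w=load(tag); k=4;n=30*k; yy,xx=np.mgrid[-n:n+1,-n:n+1]/k; ex=np.array([np.cos(np.radians(-4.4)),np.sin(np.radians(-4.4))]); ey=np.array([-ex[1],ex[0]])
    P=np.stack([c0[0]+xx*ex[0]-yy*ey[0],c0[1]+xx*ex[1]-yy*ey[1],np.full(xx.shape,88.)],-1).reshape(-1,3)
    uv=proj(w,P).astype(np.float32).reshape(*xx.shape,2); T=cv2.remap(w['frame'],uv,None,cv2.INTER_CUBIC)
    D=np.clip(170-T[...,1].astype(float),0,None)*(T[...,2]<170); D[(np.hypot(xx,yy)>19)]=0
    out=[]
    for ax in (0,1):
        pr=D.sum(ax); pk=int(np.argmax(pr)); sl=slice(max(0,pk-6),pk+7); out.append(((np.arange(len(pr))[sl]*pr[sl]).sum()/pr[sl].sum()-n)/k)
    C=np.array(c0)+out[0]*ex-out[1]*ey
    return C,ex,ey
def rep(tag,c0):
    C,ex,ey=cross(tag,c0); C,ex,ey=cross(tag,C); S=spot(tag); d=S-C; print('cross',C.round(1),'spot',S.round(1),'module off x,y',(d@ex).round(2),(d@ey).round(2))
E
python3 - <<'E'
from spot import *
rep('w17',(673.5,287.9)); w=load('w17');w3=load('w3');f=lambda u,v:(80+u/1.6,v/1.6)
print(atz(w,*f(640.5,178),88).round(1))
for n,q in (('A',(234.5,217)),('B',(157,119))): print(n,atz(w,*f(*q),96).round(1))
for z in (96,): print(atz(w3,260/1.25,174/1.25,z).round(1),atz(w3,213/1.25,106/1.25,z).round(1))
to(463,281,90,None)
E
```

```text
cross [673.3 288.1] spot [681.2 299. ] module off x,y 7.02 11.42
[673.9 287.9  88. ]
A [462.7 284.1  96. ]
B [430.8 335.1  96. ]
[464.2 284.5  96. ] [431.5 336.6  96. ]
t 55.5 p [539.4 233.9 211. ] phi 85.59 tilt 0.09 w 30.6 gf 0.0 F [ 0.3 -0.2  0.2] q6 0.47
linear [ 0.041  -0.0799  0.1209]
```

arm_command([
  {"linear": [0.014,-0.0267,0],"turn": 0},
  {"linear": [0.014,-0.0267,0],"turn": 0},
  {"linear": [0.0142,-0.0269,0],"turn": 0},
  {"linear": [0,0,0.025],"turn": 0},
  {"linear": [0,0,0.025],"turn": 0},
  {"linear": [0,0,0.025],"turn": 0},
  {"linear": [0,0,0.025],"turn": 0},
  {"linear": [0,0,0],"turn": 0},
  {"linear": [0,0,0],"turn": 0},
], jaw=0)

```text
t: 56.4
ee_pos: [462.0, 281.9, 109.6]
orientation: [-2.304, -2.134, 0.004]
ft_force: [-0.4, -0.1, 0.3]
width: 44.0
grasp_force: 0.0
```

```bash
python3 - <<'E'
from h import *
to(462.7,282.2,57)
w=snap('wrist','w18'); uv=proj(w,[[462.9,284.2,96]])[0]; print(uv)
g=cv2.cvtColor(w['frame'],cv2.COLOR_BGR2GRAY); u,v=uv.astype(int); G=g[v-24:v+25,u-24:u+25]
m=(cv2.GaussianBlur(G,(3,3),0)>115).astype(np.uint8); n,_,s,c=cv2.connectedComponentsWithStats(m)
for i in range(1,n):
    if s[i,4]>80: print(s[i].tolist(),atz(w,u-24+c[i][0],v-24+c[i][1],96).round(1), atz(w,u-24+s[i,0]+s[i,2]/2-.5,v-24+s[i,1]+s[i,3]/2-.5,96).round(1))
E
```

```text
t 56.4 p [462.  281.9 109.6] phi 85.61 tilt 0.13 w 44.0 gf 0.0 F [-0.4 -0.1  0.3] q6 0.6
linear [0.0004 0.0008 0.0525] 
[326.66679556 224.46622732]
[0, 0, 49, 49, 1949] [462.5 282.6  96. ] [462.5 284.5  96. ]
```

arm_command([
  {"linear": [0.0003,0.0008,0.015],"turn": 0},
  {"linear": [0,0,0.015],"turn": 0},
  {"linear": [0,0,0.012],"turn": 0},
  {"linear": [0,0,0.01],"turn": 0},
  {"linear": [0,0,0],"turn": 0},
  {"linear": [0,0,0],"turn": 0},
])

```text
t: 57.05
ee_pos: [463.2, 282.1, 58.6]
orientation: [2.305, 2.134, 0.0]
ft_force: [0.6, 0.5, 0.2]
width: 43.8
grasp_force: 0.0
```

arm_command([
  {"linear": [0,0,0],"turn": 0},
  {"linear": [0,0,0],"turn": 0},
  {"linear": [0,0,0],"turn": 0},
  {"linear": [0,0,0],"turn": 0},
  {"linear": [0,0,0],"turn": 0},
  {"linear": [0,0,0],"turn": 0},
], jaw=-0.85)

```text
t: 57.65
ee_pos: [461.7, 282.1, 58.6]
orientation: [-2.305, -2.133, 0.003]
ft_force: [-5.0, 1.2, 5.8]
width: 17.3
grasp_force: 30.0
```

arm_command([
  {"linear": [0,-0.0012,0],"turn": 0},
  {"linear": [0,0,0],"turn": 0.12},
  {"linear": [0,0,0],"turn": 0.12},
  {"linear": [0,0,0],"turn": 0.12},
  {"linear": [0,0,0],"turn": 0.12},
  {"linear": [0,0,0],"turn": 0.12},
  {"linear": [0,0,0],"turn": 0.12},
  {"linear": [0,0,0],"turn": 0.12},
  {"linear": [0,0,0],"turn": 0.12},
  {"linear": [0,0,0],"turn": 0.12},
])

```text
t: 58.65
ee_pos: [461.5, 282.3, 58.6]
orientation: [-3.076, -0.638, 0.001]
ft_force: [-3.1, 0.8, 4.2]
width: 17.1
grasp_force: 30.0
```

arm_command([
  {"linear": [0,0,0],"turn": 0.06},
  {"linear": [0,0,0],"turn": 0},
  {"linear": [0,0,0],"turn": 0},
])

```text
t: 58.95
ee_pos: [461.5, 282.3, 58.6]
orientation: [-3.092, -0.556, 0.001]
ft_force: [-4.1, 1.3, 6.1]
width: 17.2
grasp_force: 30.0
```

```bash
cat >> spot.py <<'E'
def fixed(tag):
    # spot vs cross as seen by the fixed cameras, cross place from wrist view
    pass
E
python3 - <<'E'
from spot import *
st()
for n in ('scene','side','wrist'):
    d=snap(n,'k1'+n)
    try: print(n,spot('k1'+n).round(1))
    except Exception as e: print(n,'no',e)
for n in ('s0','d0','s12'):
    try: print(n,spot(n).round(1))
    except Exception as e: print(n,e)
E
```

```text
t 58.95 p [461.5 282.3  58.6] phi 20.38 tilt 0.03 w 17.2 gf 30.0 F [-4.1  1.3  6.1] q6 1.74
scene [680.1 287.2]
side no attempt to get argmax of an empty sequence
wrist no attempt to get argmax of an empty sequence
s0 [681.3 297.7]
d0 [680.5 296.8]
s12 [681.3 297.7]
```

arm_command([
  {"linear": [0,0,0],"turn": 0.08},
  {"linear": [0,0,0],"turn": 0},
  {"linear": [0,0,0],"turn": 0},
])

```text
t: 59.4
ee_pos: [461.5, 282.3, 58.6]
orientation: [-3.111, -0.431, 0.001]
ft_force: [-4.8, 1.2, 5.1]
width: 17.0
grasp_force: 30.0
```

arm_command([
  {"linear": [0,0,0],"turn": 0},
  {"linear": [0,0,0],"turn": 0},
  {"linear": [0,0,0],"turn": 0},
  {"linear": [0,0,0],"turn": 0},
  {"linear": [0,0,-0.015],"turn": 0},
  {"linear": [0,0,-0.025],"turn": 0},
  {"linear": [0,0,-0.015],"turn": 0},
], jaw=0)

```text
t: 60.1
ee_pos: [462.3, 282.3, 114.5]
orientation: [-3.112, -0.429, -0.002]
ft_force: [-0.1, -0.3, -0.7]
width: 43.9
grasp_force: 0.0
```

```bash
python3 - <<'E'
from spot import *
snap('scene','k2'); print(spot('k2').round(1)); to(430,333.3,57,15.0)
E
```

```text
[680.1 287.2]
t 60.15 p [463.5 283.  116.5] phi 15.71 tilt 0.24 w 44.1 gf 0.0 F [1.3 1.2 0.9] q6 1.82
linear [-0.0189 -0.0575  0.0594] turn 0.0123
```

arm_command([
  {"linear": [-0.0062,-0.0195,0],"turn": 0},
  {"linear": [-0.0062,-0.0195,0],"turn": 0},
  {"linear": [-0.0061,-0.0196,0],"turn": 0},
  {"linear": [0,0,0],"turn": -0.14},
  {"linear": [0,0,0],"turn": -0.14},
  {"linear": [0,0,0],"turn": -0.14},
  {"linear": [0,0,0],"turn": -0.14},
  {"linear": [0,0,0],"turn": -0.14},
  {"linear": [0,0,0],"turn": -0.14},
  {"linear": [0,0,0],"turn": -0.14},
])

```text
t: 61.15
ee_pos: [428.1, 333.3, 112.7]
orientation: [2.539, 1.851, -0.001]
ft_force: [0.1, 0.4, -0.1]
width: 43.7
grasp_force: 0.0
```

```bash
python3 - <<'E'
from spot import *
snap('scene','k2'); print(spot('k2').round(1)); to(429.3,334,58,71.8)
E
```

```text
[680.1 287.2]
t 61.2 p [428.  333.3 112.7] phi 72.58 tilt 0.04 w 44.0 gf 0.0 F [-0.4  0.2  0.5] q6 0.94
linear [0.0011 0.001  0.0547] turn 0.0136
```

arm_command([
  {"linear": [0.0011,0.001,0.015],"turn": 0},
  {"linear": [0,0,0.015],"turn": 0},
  {"linear": [0,0,0.013],"turn": 0},
  {"linear": [0,0,0.0115],"turn": 0},
  {"linear": [0,0,0],"turn": 0},
  {"linear": [0,0,0],"turn": 0},
])

```text
t: 61.8
ee_pos: [429.4, 334.2, 58.4]
orientation: [2.545, 1.842, -0.001]
ft_force: [0.3, -0.9, 0.2]
width: 44.0
grasp_force: 0.0
```

arm_command([
  {"linear": [0,0,0],"turn": 0},
  {"linear": [0,0,0],"turn": 0},
  {"linear": [0,0,0],"turn": 0},
  {"linear": [0,0,0],"turn": 0},
  {"linear": [0,0,0],"turn": 0},
  {"linear": [0,0,0],"turn": 0},
], jaw=-0.85)

```text
t: 62.4
ee_pos: [430.6, 334.3, 59.4]
orientation: [2.543, 1.843, 0.003]
ft_force: [4.1, -3.7, 0.6]
width: 17.2
grasp_force: 30.0
```

arm_command([
  {"linear": [0,0,0],"turn": 0.12},
  {"linear": [0,0,0],"turn": 0.12},
  {"linear": [0,0,0],"turn": 0.12},
  {"linear": [0,0,0],"turn": 0.12},
  {"linear": [0,0,0],"turn": 0.12},
  {"linear": [0,0,0],"turn": 0.1},
  {"linear": [0,0,0],"turn": 0},
  {"linear": [0,0,0],"turn": 0},
])

```text
t: 63.2
ee_pos: [429.9, 334.8, 59.4]
orientation: [-3.02, -0.863, -0.002]
ft_force: [2.0, 0.8, 4.0]
width: 16.7
grasp_force: 30.0
```

```bash
python3 - <<'E'
from spot import *
snap('scene','k3'); print(spot('k3').round(1)); st()
E
```

```text
[673.4 288.9]
t 63.25 p [429.9 334.8  59.4] phi 31.87 tilt 0.08 w 17.3 gf 30.0 F [0.6 2.8 5. ] q6 1.65
```

arm_command([
  {"linear": [0,0,0],"turn": 0},
  {"linear": [0,0,0],"turn": 0},
  {"linear": [0,0,0],"turn": 0},
  {"linear": [0,0,0],"turn": 0},
  {"linear": [0,0,-0.015],"turn": 0},
  {"linear": [0,0,-0.025],"turn": 0},
  {"linear": [0,0,-0.025],"turn": -0.14},
  {"linear": [0,0,-0.025],"turn": -0.14},
  {"linear": [0,0,-0.025],"turn": -0.14},
  {"linear": [0,0,-0.025],"turn": -0.14},
], jaw=0)

```text
t: 64.25
ee_pos: [429.2, 334.0, 199.7]
orientation: [2.662, 1.669, -0.001]
ft_force: [0.1, -0.1, 0.0]
width: 43.6
grasp_force: 0.0
```

arm_command([
  {"linear": [0,0,0],"turn": -0.14},
  {"linear": [0,0,0],"turn": -0.14},
  {"linear": [0,0,0],"turn": -0.1},
  {"linear": [-0.025,0.03,0],"turn": 0},
  {"linear": [-0.025,0.03,0],"turn": 0},
  {"linear": [-0.025,0.03,0],"turn": 0},
  {"linear": [-0.025,0.03,0],"turn": 0},
  {"linear": [0,0,0],"turn": 0},
  {"linear": [0,0,0],"turn": 0},
])

```text
t: 65.15
ee_pos: [541.4, 224.6, 198.4]
orientation: [-2.307, -2.132, 0.001]
ft_force: [0.4, 0.5, -0.7]
width: 43.9
grasp_force: 0.0
```

```bash
python3 - <<'E'
from spot import *
st();snap('wrist','w19')
try: rep('w19',(673.3,288.1))
except Exception as e: print(e)
S=spot('w19');print(proj(load('w19'),[[*S,88]]))
import cubes
E
```

```text
t 65.15 p [541.4 224.6 198.4] phi 85.49 tilt 0.06 w 43.9 gf 0.0 F [ 0.4  0.5 -0.7] q6 0.45
cross [673.3 288.2] spot [673.2 288. ] module off x,y -0.13 -0.22
[[485.51190476  99.19047619]]
```

```bash
python3 - <<'E'
from slid import *
import cubes
holes('w19',(582,270),85.6,(-37.5,),18) if 0 else None
w=load('w19');g=cv2.cvtColor(w['frame'],cv2.COLOR_BGR2GRAY)
c=np.array([582,270.])-37.5*np.array([.0766,.997]);u,v=proj(w,[[*c,18]])[0].astype(int);G=cv2.resize(g[v-16:v+17,u-16:u+17],None,fx=6,fy=6,interpolation=cv2.INTER_CUBIC)
n,_,s,ce=cv2.connectedComponentsWithStats((G<60).astype(np.uint8))
for i in range(1,n):
    if s[i,4]>2000: print('hole',atz(w,u-16+(ce[i][0]-2.5)/6,v-16+(ce[i][1]-2.5)/6,18).round(1),s[i].tolist(),'pred',c.round(1))
for x in (79.5,37.5,-78.5): 
    q=np.array([582,270.])+x*np.array([.0766,.997]);print(q.round(1));cubes.pose('w19',q,52,30)
s=load('k3')
for n,P in (('oil',(737,-26,61)),('obj',(747,59,40)),('joy',(765,-139,75)),('yel',(619,-440,16))):
    u,v=proj(load('s0'),[P])[0].astype(int); d=cv2.absdiff(load('s0')['frame'][v-15:v+15,u-15:u+15],s['frame'][v-15:v+15,u-15:u+15]); print(n,d.mean().round(1))
b=atz(w,0,0,52)
E
```

```text
hole [578.6 232.   18. ] [42, 44, 119, 121, 11247] pred [579.1 232.6]
[588.1 349.3]
win [590.3 348.4] dots [[577.9, 362.7], [604.8, 360.7], [575.9, 335.9], [602.6, 333.7], [606.9, 339.5], [607.1, 343.9]] ang [  86.2   -4.7 -184.   -95.1  -73.2  -60.3]
[584.9 307.4]
win [584.6 306.4] dots [[572.0, 320.7], [598.9, 318.7], [570.2, 293.8], [597.0, 292.0]] ang [  86.5   -4.4 -183.7  -94.5]
[576.  191.7]
win [575.5 189.6] dots [[563.2, 204.1], [560.9, 177.4], [590.1, 201.9]] ang [  85.3 -185.    -4.7]
oil 3.6
obj 3.5
joy 4.1
yel 3.6
```

The spot is within 0.3 mm of the cross and nothing else was disturbed. To make sure the bezel is seated, I'll give it a gentle push from behind with closed fingers.

arm_command([
  {"linear": [-0.0295,0.0125,0],"turn": 0},
  {"linear": [-0.0295,0.0125,0],"turn": 0},
  {"linear": [-0.0295,0.0124,0],"turn": 0},
  {"linear": [0,0,0.04],"turn": 0},
  {"linear": [0,0,0.04],"turn": 0},
  {"linear": [0,0,0.04],"turn": 0},
  {"linear": [0,0,0.04],"turn": 0},
  {"linear": [0,0,0.03],"turn": 0},
  {"linear": [0,0,0],"turn": 0},
  {"linear": [0,0,0],"turn": 0},
], jaw=-1)

```text
t: 66.2
ee_pos: [571.3, 135.2, 9.1]
orientation: [-2.303, -2.136, 0.001]
ft_force: [0.6, 0.3, -0.3]
width: 0.1
grasp_force: 0.0
```

arm_command([
  {"linear": [0.004,0,0],"turn": 0},
  {"linear": [0.004,0,0],"turn": 0},
  {"linear": [0,0,0],"turn": 0},
])

```text
t: 66.5
ee_pos: [573.7, 143.2, 10.5]
orientation: [2.303, 2.134, 0.004]
ft_force: [0.7, 0.1, -0.0]
width: 0.5
grasp_force: 0.0
```

arm_command([
  {"linear": [0.003,0,0],"turn": 0},
  {"linear": [0.003,0,0],"turn": 0},
  {"linear": [0,0,0],"turn": 0},
])

```text
t: 66.8
ee_pos: [573.2, 148.6, 9.1]
orientation: [2.305, 2.135, 0.001]
ft_force: [-0.0, -0.1, 0.6]
width: 0.4
grasp_force: 0.0
```

arm_command([
  {"linear": [0.0015,0,0],"turn": 0},
  {"linear": [0.0005,0,0],"turn": 0},
  {"linear": [0,0,0],"turn": 0},
])

```text
t: 67.1
ee_pos: [573.1, 150.2, 8.8]
orientation: [-2.305, -2.134, 0.0]
ft_force: [-0.1, -0.4, 0.0]
width: 0.5
grasp_force: 0.0
```

arm_command([
  {"linear": [0.001,0,0],"turn": 0},
  {"linear": [0.0005,0,0],"turn": 0},
  {"linear": [0,0,0],"turn": 0},
])

```text
t: 67.4
ee_pos: [573.1, 150.9, 8.8]
orientation: [2.305, 2.134, -0.002]
ft_force: [-0.3, -5.2, 0.3]
width: 0.4
grasp_force: 2.5
```

arm_command([
  {"linear": [0.001,0,0],"turn": 0},
  {"linear": [0,0,0],"turn": 0},
  {"linear": [0,0,0],"turn": 0},
])

```text
t: 67.7
ee_pos: [573.1, 151.0, 8.8]
orientation: [2.304, 2.134, -0.003]
ft_force: [0.3, -9.6, 1.5]
width: -0.1
grasp_force: 4.7
```

arm_command([
  {"linear": [-0.005,0,0],"turn": 0},
  {"linear": [-0.015,0,0],"turn": 0},
  {"linear": [-0.01,0,-0.02],"turn": 0},
  {"linear": [0,0,-0.04],"turn": 0},
  {"linear": [0,0,-0.04],"turn": 0},
  {"linear": [0,0,-0.04],"turn": 0},
  {"linear": [0.03,-0.01,-0.03],"turn": 0},
  {"linear": [0.03,-0.01,0],"turn": 0},
  {"linear": [0.03,0,0],"turn": 0},
  {"linear": [0,0,0],"turn": 0},
])

```text
t: 68.7
ee_pos: [558.2, 216.3, 179.4]
orientation: [-2.302, -2.137, -0.003]
ft_force: [-1.3, -0.1, 0.1]
width: 0.4
grasp_force: 0.0
```

```bash
python3 - <<'E'
from spot import *
import cubes
st();snap('wrist','w20');rep('w20',(673.3,288.1))
for q in ((590,348),(584.6,306.4),(575.5,189.6)): cubes.pose('w20',q,52,30)
w=load('w20');g=cv2.cvtColor(w['frame'],cv2.COLOR_BGR2GRAY);u,v=proj(w,[[442.3,216.5,79]])[0].astype(int);print('blank top grey',g[v-3:v+4,u-12:u+13].mean().round())
E
```

```text
t 68.7 p [558.2 216.3 179.4] phi 85.74 tilt 0.12 w 0.4 gf 0.0 F [-1.3 -0.1  0.1] q6 0.42
cross [673.3 288.2] spot [673.1 287.9] module off x,y -0.17 -0.25
win [590.6 348.4] dots [[576.2, 336.0], [602.9, 333.8]] ang [-184.3  -95. ]
win [584.9 306.5] dots [[572.4, 320.7], [599.2, 318.8], [570.4, 293.9], [597.2, 292.0]] ang [  86.4   -4.4 -183.9  -94.7]
win [575.6 189.7] dots [[590.0, 202.0], [563.2, 204.2], [587.8, 175.2], [560.5, 178.2]] ang [  -4.6   85.2  -94.8 -187.6]
blank top grey 125.0
```

The push stalled at about 10 N with no movement, so the bezel is against its stops. The cubes are seated, the spot is on the cross and the blank is still on its ledge. Handing in.

```bash
python3 -c "
from workcell import ctrl
print(ctrl.close_job())"
```

```text
the job is handed in; nothing more can be done
None
```

The job is handed in: blank on the ledge, all three cubes in the slider with barrels facing the mirror, slider home against its stops, red spot within 0.3 mm of the cross, and the bottle, objective and joystick not moved; the judge returned no verdict.

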